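# Load the coder cartridge and hook the bay cover shut

### The job

Stand the low one of the two cartridges in the fenced nest inside the labelling machine's open bay, setting it down rather than dropping it. Then close the bay: take the cover from its slanted rest, keep it clearly slanted while you hook its lip well under the machine's ledge, and only then swing it gently down until it lies flat and fully home, flush with the rims. Leave the tall cartridge, the carton and the screwdriver where they are.

Things in the scene. Friction and masses are not known exactly. Their poses are not given: they have to be found in the camera images.
- machine: Fixed grey labelling-machine unit: open-topped box 180 (x) x 170 (y), left or right of the midline. Origin: centre of its underside, on the table; z up; x runs from the ledge wall (robot's side) to the rollers, within 15 degrees of world +x. Bay inside 160 x 150, floor top z = 12; far and side rims z = 110. Low rollers on the +x side to x = 160, z = 70. Two fixed hubs at y = 43 and 48 up to z = 40.
- nest (a point): Centre of the nest's floor in the bay, at (15, 0, 12) mm in the machine's frame, axes as the machine's. The nest is a fence 12 high around a space 64 (x) x 38 (y).
- ledge (a point): Middle of the ledge's lower inner edge, at (-62, 0, 113) mm in the machine's frame, axes as the machine's. The ledge tops the near wall over its whole width, z = 113 to 121, reaching inward from the wall's inner face (x = -80) to x = -62. Below it the bay is open.
- rail (a point): Middle of the top of the bay's +y rail, at (0, 70, 103) mm in the machine's frame, axes as the machine's. A rail 10 wide runs along each side wall (y = +-65 to +-75), top at z = 103; the closed cover lies on both.
- rest: Fixed dark steel slanted stand, 170 (x) x 120 (y), holding the cover, on the other side of the midline from the machine; origin at the centre of its underside. The slope rises towards its +x at 30 degrees from z = 20 at x = -70 to z = 100; a toe at the low end, 14 above the slope, stops the cover.
- cover: Loose aluminium plate 6 thick, about 0.28 kg, x = -57 to 77, y = +-72, with a lip at its -x edge. Origin on the underside; z = normal, handle side. Starts on the rest, lip end low, tilted 30 degrees. Closed: level, axes as the machine's, origin at (0, 0, 103) mm in the machine's frame with 3 mm play each way in x and y, top at z = 109, lip under the ledge with 4 mm of air above.
- lip (a point): Middle of the lip's end face, at (-77, 0, 3) mm in the cover's frame, axes as the cover's. The lip is the plate's tongue, 6 thick, y = +-55 (it passes between the rails), x = -77 to -57.
- grip (a point): Place to grip on the cover's handle, at (0, 0, 32) mm in the cover's frame, axes as the cover's. The handle is an upright black plate, 10 thick (x), 50 wide (y), from z = 6 to z = 48.
- cartridge_low: The low cartridge, to be loaded: black block with grey sides, 56 (x) x 30 (y) x 80 (z), about 0.12 kg, loose, upright; origin at the centre of its underside. Either way round fits the nest, long side along the machine's x.
- cartridge_tall: The tall cartridge, bystander: same look and footprint, 120 high (too tall to go under the cover), loose; origin at the centre of its underside. The two cartridges may change places from run to run.
- carton: Small cardboard carton, bystander, 60 x 80 x 45, loose, beyond the cartridges; origin at the centre of its underside.
- screwdriver: Screwdriver, bystander, about 170 long, lying loose crosswise between the robot and the cartridges; x towards the tip.
There are look-alikes about, which are no part of the job. Leave any white look-alike of the cartridge_low alone.

How it is judged:
By the outcome, as a careful person would: the job done as asked, in the order asked, and still so for the second after the job is handed in, with the robot touching nothing.
It also fails if it takes over 54 s, if anything falls off the work surface, if the arm or the gripper's body presses on something with over 40 N, if the wrist force passes 120 N, or if a joint passes its speed limit or range.

### The arm

A 7-joint arm with a two-finger parallel gripper is mounted at the origin on the work surface. World frame = base frame: x ahead of the robot, y to its left, z up, the work surface at z = 0. Lengths are in m, angles in rad, forces in N, time in s.
With the tool pointing down it reaches from about 0.35 to 0.9 m from the base axis. Payload 19.9 kg.
Tool frame: the origin (TCP) lies at the very end of the fingers, on their centre line; the grasp point (between the pads) lies 19 mm behind it; z points along the fingers, y is the direction in which the jaws open and shut (so a half turn about z gives the same grasp; the last joint's range is limited). The gripper opens to 94 mm and grips with 3 to 60 N. Pads are 16 mm wide; open, the fingers measure 119 mm over their backs; the gripper's body (75 mm by 177 mm) begins 78 mm behind the grasp point.
Start: joints at [1.095, 0.417, -0.01, 1.614, 0.005, 1.111, -0.053], TCP at [0.263, -0.567, 0.205] pointing down, gripper open.
Joint ranges: [-2.81, 2.81], [-0.39, 2.02], [-1.27, 1.25], [0.06, 2.57], [-1.19, 4.33], [0.19, 2], [-2.82, 2.82]. Speed limits (rad/s): [1.89, 1.89, 2.39, 2.39, 3.01, 3.01, 3.01].

### API

Orientations are given as a unit quaternion [x, y, z, w].
In Python, from station import * gives the robot as it stands.
- The arm moves only by the tool send_rows, never from a script. Its argument "commands" is one flat list of numbers, 7 for each row, row after row: the shift along the tool's x, y, z in m, then the turn, a rotation vector about the tool's x, y, z in degrees, then the finger opening in m, from 0 to 0.094. A call has 1 to 12 rows; each row is the pose to reach, as a shift and turn from the pose commanded when the call began, along the tool's axes at that moment; what a row does not reach only later rows make up. A row lasts 1/8 s, in which the tool goes at most 62.5 mm and 10.7 degrees, less where a joint would pass 70% of its speed; a pose out of reach is approached as far as the arm can. A call with a gripper value outside its range is refused whole. The fingers move at their own pace and stop on an object; "squeeze" is the grip in N (left out, the last holds). Time passes only in rows, so rows that repeat a pose let the fingers close. It gives the time, the measured TCP pose, the force and the opening at its end, in the units of the state.
- state(): the state, without advancing time (a new reading comes with each control period).
- camera(name): name is "scene" or "top" or "wrist"; returns the picture (480x640x3 uint8, blue, green, red); there is no depth.
- camera_params(name): a dict with "K" (3x3 intrinsics, pixels), "R" (3x3) and "t" (3): a world point X has camera coordinates R X + t. Camera axes: x right, y down, z forward; pixel columns grow to the right and rows downward; lengths in m; the calibration is good to about 2 mm. A picture is of the moment at which its call begins: read the wrist's pose just before it. camera_params takes no time and is no camera call; for the wrist camera it gives the pose at the moment of the call.
- job_done(): hands the job in, once; it reports no verdict.
Trained networks look in the newest picture that a camera, given by its name, has taken for a name from the list of things; names that differ only in an ending like _2 or _b are one class to them, and where a whole thing is asked for, a point or a joint stands for the part that bears it (a point fixed in the world has none). Each returns a list of dicts, best first, with "score" (0 to 1); they miss things now and then, are a little off and sometimes report something else, mostly with a low value. They report only what shows in the picture. A call takes as long as a camera call. They do not tell look-alikes from the thing itself.
- look_for(camera, thing): "box" ([left, top, right, bottom] in pixels, round what is visible of it).
- pinpoint(camera, thing): "pixel" ([row, column] in pixels: a listed point, or the origin of a listed thing).
The state is a dict: "clock": time; "joints": joint angles; "joint_velocities": joint speeds; "joint_efforts": joint torques, N m; "ee_pos": TCP position; "eef_rot": TCP orientation; "contact_force": force on the tool from outside, world axes, zero at the start; "moment": the same for the moment, N m; "grip_width": opening from 0.0 (shut) to 1.0 (fully open).
Only numpy, scipy, OpenCV 4.12 (cv2) and the standard library are available. Lean on these libraries where they do the work, as an engineer would, in place of code of your own. Each camera call takes 0.05 s, during which the arm holds its last target.

## Working session

There is one attempt and no reset: what is moved stays moved. The work goes in short steps, Python scripts to look and compute and a tool call to move; the robot and the scene stay as the last step left them, time stands still between calls to the robot, and variables do not carry over. Pictures are saved under pics/ and viewed, and the job is handed in when it is done.

Besides the shell and the picture viewer there is one more tool, called after "Emit:" as name(argument=value, ...) on one line, values as JSON. send_rows: Moves the arm, as the interface text tells. Its arguments: {"type":"object","properties":{"commands":{"type":"array"},"squeeze":{"type":"number"}},"required":["commands"]}

```bash
ls; mkdir -p pics; python3 - <<'E'
from station import *
import cv2
s=state();print(s)
for n in ("scene","top"):
    im=camera(n);cv2.imwrite(f"pics/{n}0.png",im)
    p=camera_params(n);print(n,p)
    for t in ["machine","nest","ledge","rail","rest","cover","lip","grip","cartridge_low","cartridge_tall","carton","screwdriver"]:
        try: print(t,[(round(d['score'],2),[round(x) for x in d['pixel']]) for d in pinpoint(n,t)][:4])
        except Exception as e: print(t,e)
print(state()['clock'])
E
```

```text
pics
{'clock': 0.0, 'joints': array([ 1.0944946 ,  0.41798607, -0.01030578,  1.61418226,  0.00470973,
        1.11069043, -0.0529973 ]), 'joint_velocities': array([-1.72356118e-04,  4.30084682e-04, -2.73097410e-04, -5.09971367e-04,
        1.94396985e-03,  7.87844178e-05,  5.74257183e-04]), 'joint_efforts': array([ 2.07960516e-04, -8.51262546e+01,  6.38418216e-01, -4.25986469e+01,
       -4.87855193e-02,  1.86499686e-02,  1.25926758e-04]), 'ee_pos': array([ 0.26309489, -0.56650512,  0.20481433]), 'eef_rot': array([ 9.76459248e-01,  2.15701071e-01, -1.82307161e-04, -5.93914564e-04]), 'contact_force': array([0.04222616, 0.02718208, 0.12083501]), 'moment': array([-0.02515907, -0.04832015, -0.0352304 ]), 'grip_width': 1.0033747413490257}
scene {'K': array([[624.74749796,   0.        , 301.91584024],
       [  0.        , 624.74749796, 245.39413256],
       [  0.        ,   0.        ,   1.        ]]), 'R': array([[ 0.90104334,  0.43372585,  0.00166615],
       [ 0.29815364, -0.61659996, -0.72863496],
       [-0.31500047,  0.65702845, -0.68490023]]), 't': array([-0.5240895 , -0.10871533, 
[... 513 characters left out ...]
61],
       [  0.        , 614.99153016, 239.76693305],
       [  0.        ,   0.        ,   1.        ]]), 'R': array([[ 0.023975  , -0.99917168,  0.03288081],
       [-0.99684847, -0.02638125, -0.07481413],
       [ 0.07561959, -0.03098351, -0.99665526]]), 't': array([-0.0155756 ,  0.57180514,  1.23018115])}
machine [(0.86, [267, 188]), (0.24, [290, 322])]
nest [(0.86, [256, 187])]
ledge [(0.8, [299, 178])]
rail [(0.56, [265, 140])]
rest []
cover [(0.92, [244, 452]), (0.37, [171, 322])]
lip [(0.76, [279, 450])]
grip [(0.6, [249, 457])]
cartridge_low [(0.98, [267, 362]), (0.94, [233, 314])]
cartridge_tall [(0.97, [288, 326])]
carton [(0.72, [171, 323])]
screwdriver [(0.89, [329, 307])]
1.3
```

View pics/scene0.png

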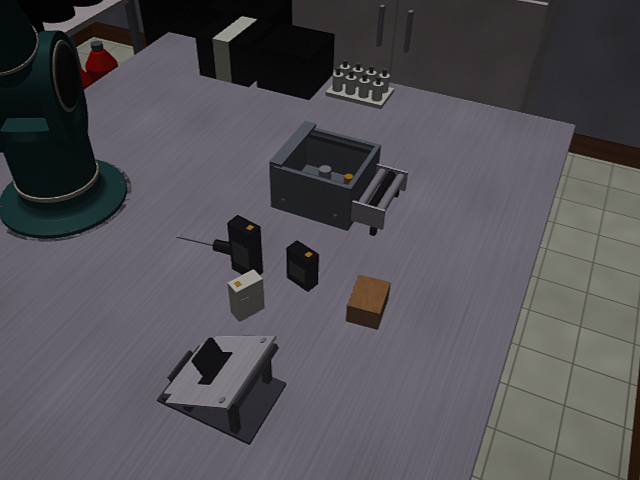

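View pics/top0.png

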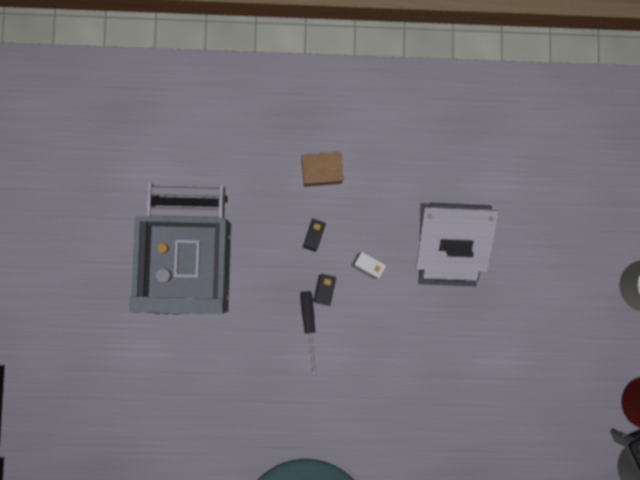

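```bash
python3 - <<'E'
import cv2
im=cv2.imread("pics/top0.png")
cv2.imwrite("pics/top0c.png",cv2.resize(im[210:360,270:400],None,fx=4.5,fy=4,interpolation=cv2.INTER_CUBIC)[:600,:800])
cv2.imwrite("pics/top0m.png",cv2.resize(im[200:320,110:270],None,fx=5,fy=5,interpolation=cv2.INTER_CUBIC)[:600,:800])
cv2.imwrite("pics/top0r.png",cv2.resize(im[190:310,390:550],None,fx=5,fy=5,interpolation=cv2.INTER_CUBIC)[:600,:800])
im=cv2.imread("pics/scene0.png")
cv2.imwrite("pics/sc0c.png",cv2.resize(im[220:320,200:330],None,fx=6,fy=6,interpolation=cv2.INTER_CUBIC)[:600,:800])
E
```

```text
(no output)
```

View pics/top0c.png

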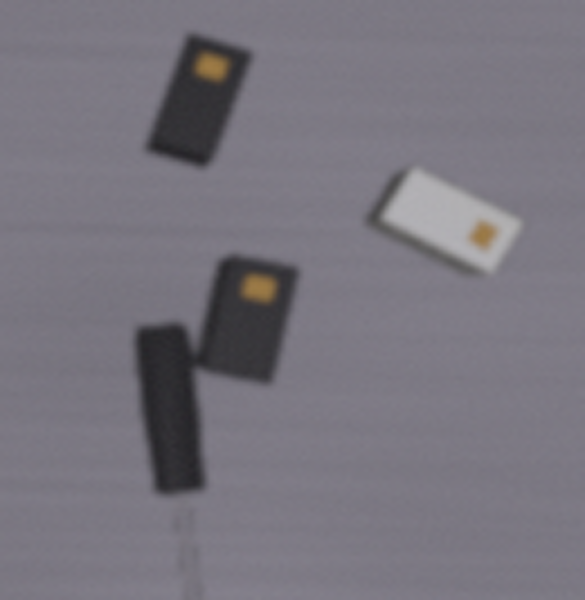

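View pics/top0m.png

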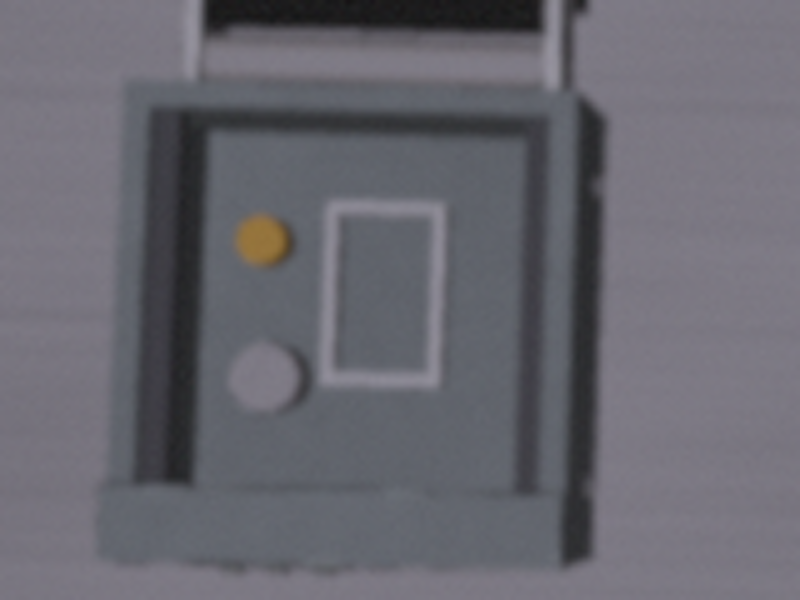

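View pics/top0r.png

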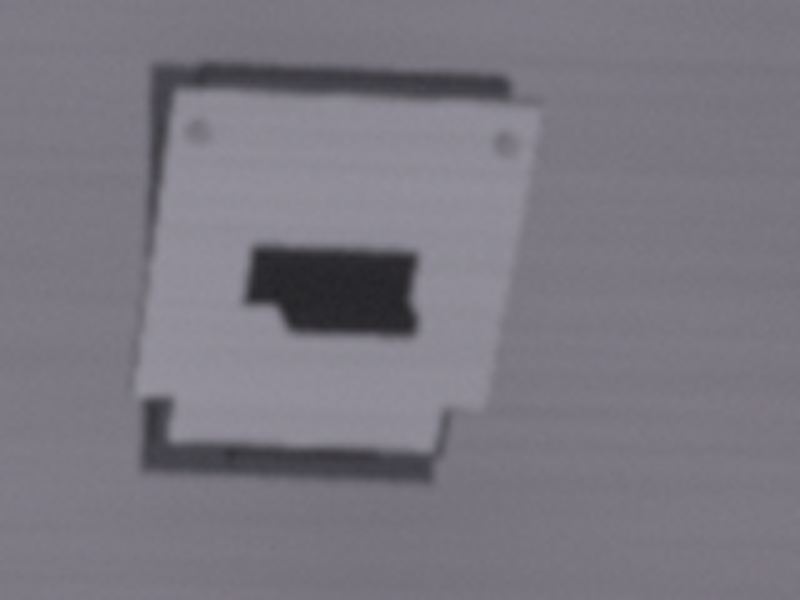

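View pics/sc0c.png

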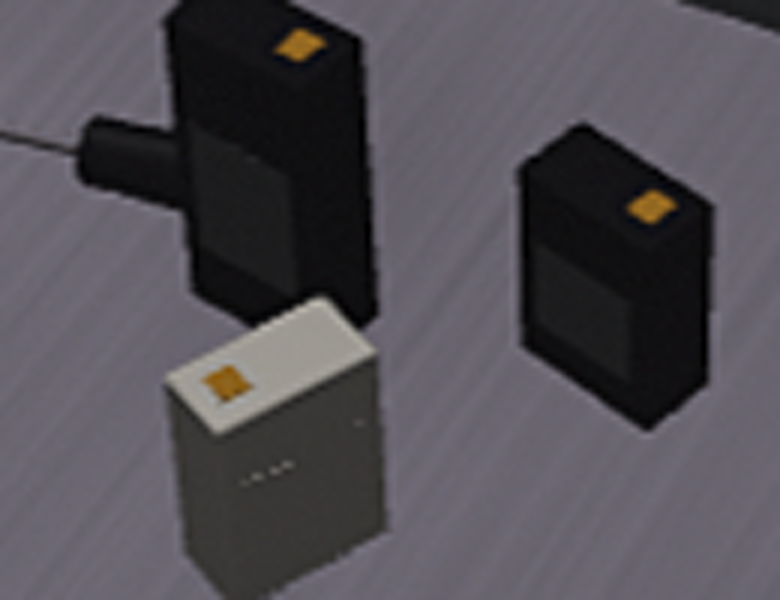

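```bash
python3 - <<'E'
import cv2
im=cv2.imread("pics/scene0.png")
cv2.imwrite("pics/sc0m.png",cv2.resize(im[115:240,260:415],None,fx=4.8,fy=4.8,interpolation=cv2.INTER_CUBIC)[:600,:800])
cv2.imwrite("pics/sc0r.png",cv2.resize(im[325:450,150:300],None,fx=4.8,fy=4.8,interpolation=cv2.INTER_CUBIC)[:600,:800])
E
```

```text
(no output)
```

View pics/sc0m.png

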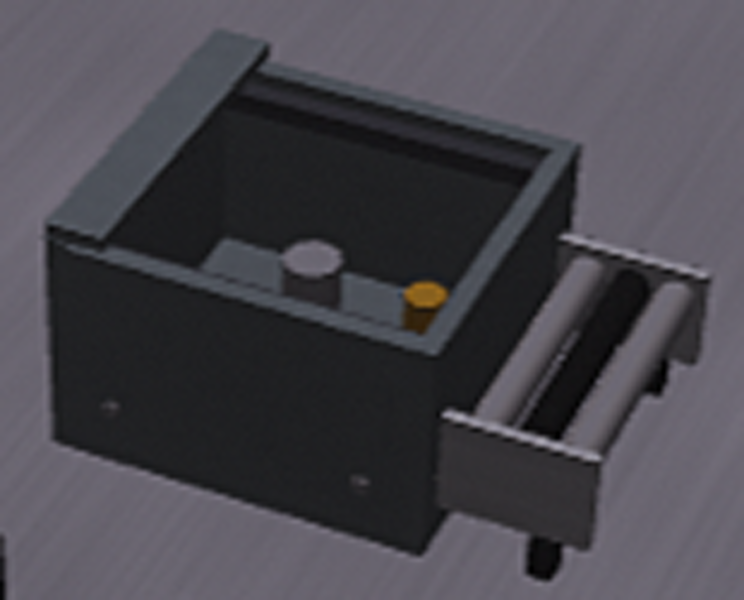

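View pics/sc0r.png

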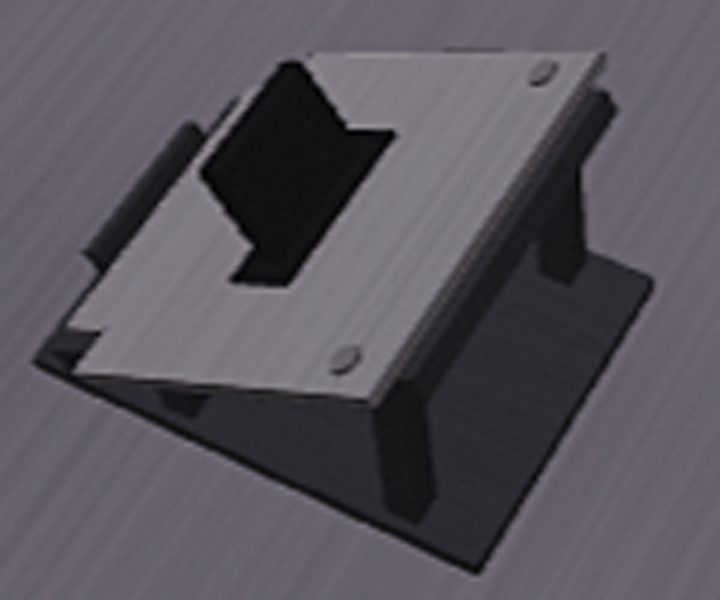

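```bash
cat > h.py <<'E'
import numpy as np, cv2
from scipy.spatial.transform import Rotation as Ro
from scipy.optimize import least_squares
CP={'scene':dict(K=np.array([[624.74749796,0,301.91584024],[0,624.74749796,245.39413256],[0,0,1]]),R=np.array([[0.90104334,0.43372585,0.00166615],[0.29815364,-0.61659996,-0.72863496],[-0.31500047,0.65702845,-0.68490023]]),t=np.array([-0.5240895,-0.10871533,1.3766778])),
'top':dict(K=np.array([[614.99153016,0,312.41734261],[0,614.99153016,239.76693305],[0,0,1]]),R=np.array([[0.023975,-0.99917168,0.03288081],[-0.99684847,-0.02638125,-0.07481413],[0.07561959,-0.03098351,-0.99665526]]),t=np.array([-0.0155756,0.57180514,1.23018115]))}
def proj(p,X):
    c=np.asarray(X)@p['R'].T+p['t']; c=c@p['K'].T; return c[:,:2]/c[:,2:]
def pose(x,y,yaw,z=0,tilt=0):
    T=np.eye(4);T[:3,:3]=(Ro.from_euler('z',yaw)*Ro.from_euler('y',-tilt)).as_matrix();T[:3,3]=[x,y,z];return T
def tf(T,P): return np.asarray(P)@T[:3,:3].T+T[:3,3]
def fit(obs,x0,mk):
    # obs: list of (camparams, pts3 (mm), pix)
    def f(v):
        T=mk(v); return np.concatenate([(proj(c,tf(T,np.array(P)/1000.))-np.array(q)).ravel() for c,P,q in obs])
    r=least_squares(f,x0,loss='soft_l1',f_scale=1.0); return r.x,f(r.x).reshape(-1,2)
E
cat > fit0.py <<'E'
from h import *
c=lambda o,s,L:[(o[0]+u/s[0],o[1]+v/s[1]) for u,v in L]
t,s=CP['top'],CP['scene']
# low cartridge
Pl=[(-28,-15,80),(28,-15,80),(28,15,80),(-28,15,80),(-28,-15,0),(28,-15,0),(28,15,0)]
sl=c((200,220),(6,6),[(520,172),(650,250),(712,207),(583,124),(522,345),(648,430),(707,382)])
tl=c((270,210),(4.5,4),[(252,52),(190,35)])
mk=lambda v:pose(v[0],v[1],v[2])
x,r=fit([(s,Pl,sl),(t,[(28,-15,80),(28,15,80)],tl)],[.5,.05,-.3],mk);print('low',x,np.degrees(x[2]),'\n',r.round(1).tolist())
# machine
sm=c((260,115),(4.8,4.8),[(435,352),(580,147),(48,232),(220,30),(270,45),(418,555),(55,440)])
Pm=[(90,-85,110),(90,85,110),(-90,-85,121),(-90,85,121),(-62,85,121),(90,-85,0),(-90,-85,0)]
tm=c((110,200),(5,5),[(122,80),(577,97),(97,562),(563,569),(100,483),(565,492),(382,294)])
Pt=[(90,85,110),(90,-85,110),(-90,85,121),(-90,-85,121),(-62,85,121),(-62,-85,121),(15,0,22)]
x,r=fit([(s,Pm,sm),(t,Pt,tm)],[.45,.28,0],mk);print('mach',x,np.degrees(x[2]),'\n',r.round(1).tolist())
# cover
P=[(77,-72,6),(77,72,6),(-57,72,6),(-57,55,6),(-77,55,6),(-77,-55,6),(-57,-55,6),(-57,-72,6)]
tc=c((390,190),(5,5),[(540,102),(174,88),(134,396),(174,400),(168,440),(435,453),(447,408),(487,411)])
sc=c((150,325),(4.8,4.8),[(372,403),(603,55),(105,330),(78,373)])
Ps=[(77,-72,6),(77,72,6),(-57,-55,6),(-57,-72,6)]
mk=lambda v:pose(v[0],v[1],v[2],v[3],v[4])
x,r=fit([(t,P,tc),(s,Ps,sc)],[.45,-.25,0,.07,.5],mk);print('cov',x,np.degrees(x[[2,4]]),'\n',r.round(1).tolist())
mk=lambda v:pose(v[0],v[1],v[2],v[3],np.radians(30))
x,r=fit([(t,P,tc),(s,Ps,sc)],[.45,-.25,0,.07],mk);print('cov30',x,np.degrees(x[[2]]),'\n',r.round(1).tolist())
# tall, white centers approx
def back(cp,u,v,z):
    d=cp['R'].T@np.linalg.inv(cp['K'])@[u,v,1];C=-cp['R'].T@cp['t'];return C+d*(z-C[2])/d[2]
for n,px,z in [('tall',(270+250/4.5,210+318/4),.12),('white',(270+450/4.5,210+220/4),.08),('restc',(452,244),0)]: print(n,back(t,*px,z))
E
python3 fit0.py
```

```text
low [ 0.58368624 -0.00305621 -0.30884278] -17.695387808840255 
 [[-1.2, -1.5], [-0.4, 0.3], [0.6, -1.0], [-0.3, -1.6], [-0.8, -0.0], [-0.4, 0.7], [0.5, 0.2], [0.5, -2.4], [-0.3, -3.3]]
mach [0.51413485 0.25117149 0.0089246 ] 0.5113419925894347 
 [[-0.8, 0.0], [-1.1, -1.8], [-2.2, -2.7], [-2.5, -1.4], [-1.4, -1.6], [-0.2, -0.3], [-1.7, -0.1], [0.2, -1.1], [-0.0, -2.8], [0.1, -0.9], [-0.4, -1.1], [0.0, -0.4], [-0.4, -0.9], [0.5, -1.2]]
cov [ 0.57026326 -0.28425603 -0.00139015  0.05524941  0.48805779] [-0.07964949 27.96365153] 
 [[-0.6, -1.2], [-1.1, -0.6], [-0.4, -0.1], [-0.1, -0.7], [0.0, 0.2], [0.2, -1.0], [-0.7, -0.8], [-0.4, -1.2], [-1.2, 0.4], [-1.6, -0.1], [-2.5, 0.1], [-3.2, -0.3]]
cov30 [ 0.57009116 -0.28465237 -0.00586907  0.0550216 ] [-0.33627273] 
 [[0.1, -0.3], [-0.6, -0.1], [-0.6, -0.5], [-0.2, -1.1], [-0.2, -0.4], [-0.1, -1.4], [-1.0, -1.0], [-0.7, -1.3], [-2.8, -0.5], [-2.6, -1.0], [-2.1, 1.0], [-2.9, 0.6]]
tall [ 0.47221044 -0.02483415  0.12      ]
white [ 0.5214618  -0.11227233  0.08      ]
restc [ 0.57251615 -0.29319061  0.        ]
```

```bash
cat >> h.py <<'E'
def Rtool(yaw,tilt=0):
    """tool y along object x axis (yaw), z = -normal; object tilted 'tilt' rising to +x"""
    Ro_=(Ro.from_euler('z',yaw)*Ro.from_euler('y',-tilt)).as_matrix()
    y=Ro_[:,0]; z=-Ro_[:,2]; x=np.cross(y,z); return np.stack([x,y,z],1)
def rel(s,p,R):
    R0=Ro.from_quat(s['eef_rot']).as_matrix()
    return (R0.T@(np.array(p)-s['ee_pos'])).round(4), np.degrees(Ro.from_matrix(R0.T@R).as_rotvec()).round(2)
E
python3 - <<'E'
from h import *
from station import *
s=state()
R=Rtool(np.radians(-17.7));print(R.round(2))
print(rel(s,[.56,0,.26],R))
p=camera_params('wrist');print(p)
C=-p['R'].T@p['t'];R0=Ro.from_quat(s['eef_rot']).as_matrix()
print('cam in tool',R0.T@(C-s['ee_pos']),'\n',(p['R']@R0).round(3))
E
```

```text
[[ 0.3   0.95 -0.  ]
 [ 0.95 -0.3   0.  ]
 [ 0.   -0.   -1.  ]]
(array([ 0.5079, -0.3891, -0.0546]), array([ -0.  ,  -0.  , -47.38]))
{'K': array([[336.36940968,   0.        , 323.50289648],
       [  0.        , 336.36940968, 242.04054982],
       [  0.        ,   0.        ,   1.        ]]), 'R': array([[ 0.42049712, -0.90729222, -0.00173144],
       [-0.88260465, -0.40949599,  0.2309157 ],
       [-0.21021704, -0.09557121, -0.97297222]]), 't': array([-0.62327069, -0.02453429,  0.39011599])}
cam in tool [ 0.06567138 -0.00100349 -0.1787365 ] 
 [[-0.001  1.     0.002]
 [-0.973 -0.    -0.231]
 [-0.231 -0.002  0.973]]
```

Emit:
send_rows(commands=[0,0,-0.05,0,0,0,0.072,0.508,-0.389,-0.055,0,0,-47.4,0.072,0.508,-0.389,-0.055,0,0,-47.4,0.072,0.508,-0.389,-0.055,0,0,-47.4,0.072,0.508,-0.389,-0.055,0,0,-47.4,0.072,0.508,-0.389,-0.055,0,0,-47.4,0.072,0.508,-0.389,-0.055,0,0,-47.4,0.072,0.508,-0.389,-0.055,0,0,-47.4,0.072,0.508,-0.389,-0.055,0,0,-47.4,0.072,0.508,-0.389,-0.055,0,0,-47.4,0.072,0.508,-0.389,-0.055,0,0,-47.4,0.072,0.508,-0.389,-0.055,0,0,-47.4,0.072], squeeze=25)

```text
clock: 2.8
ee_pos: [0.561, 0.0041, 0.2604]
eef_rot: [0.806, 0.592, 0.001, -0.001]
contact_force: [0.4, -0.7, 0.0]
grip_width: 0.767
```

```bash
cat > look.py <<'E'
import sys,pickle
from h import *
from station import *
def look(tag,*things):
    s=state();p=camera_params('wrist');im=camera('wrist');s2=state()
    cv2.imwrite(f'pics/{tag}.png',im);pickle.dump((p,s),open(f'pics/{tag}.pkl','wb'))
    print(s['clock'],s['ee_pos'].round(4),s['eef_rot'].round(4),'vel',np.abs(s['joint_velocities']).max().round(3),'drift',np.abs(s2['ee_pos']-s['ee_pos']).max().round(5))
    for t in things: print(t,[(round(d['score'],2),[round(x) for x in d['pixel']]) for d in pinpoint('wrist',t)][:3])
    return s,p,im
E
python3 -c "
from look import *
look('w1','cartridge_low')"
```

```text
2.8 [0.561  0.0041 0.2604] [ 8.060e-01  5.919e-01  5.000e-04 -5.000e-04] vel 0.185 drift 0.0004
cartridge_low [(0.92, [300, 328]), (0.63, [212, 339])]
```

View pics/w1.png

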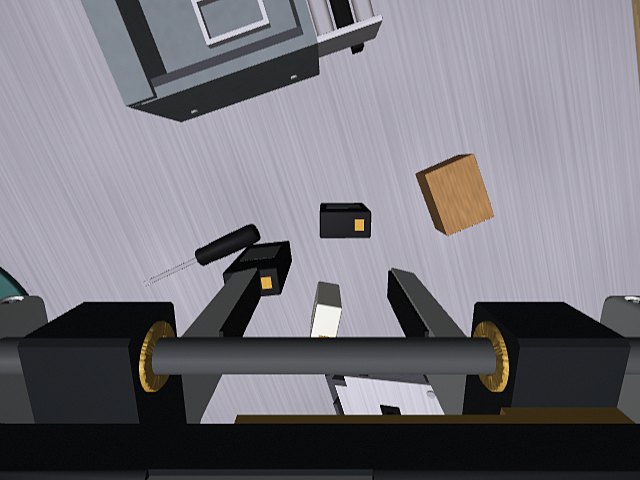

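```bash
python3 - <<'E'
import cv2
im=cv2.imread("pics/w1.png")
cv2.imwrite("pics/w1c.png",cv2.resize(im[190:250,300:390],None,fx=8,fy=8,interpolation=cv2.INTER_CUBIC))
E
```

```text
(no output)
```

View pics/w1c.png

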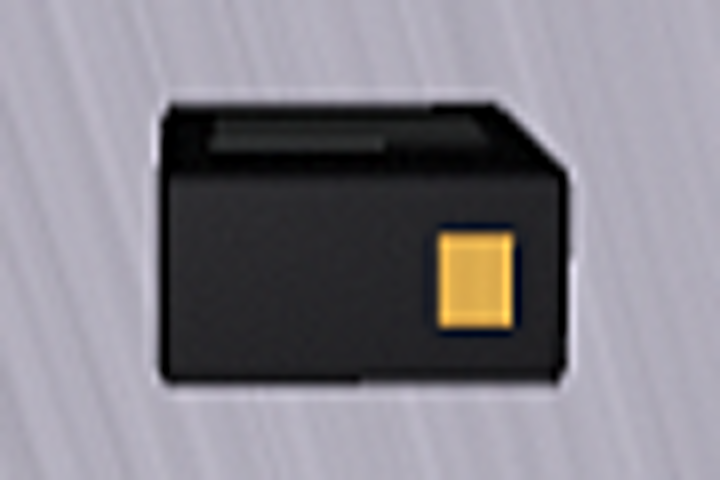

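```bash
cat > f1.py <<'E'
from h import *
import pickle
p,s=pickle.load(open('pics/w1.pkl','rb'))
px=[(300+u/8-.44,190+v/8-.44) for u,v in [(162,173),(567,173),(563,383),(163,383),(168,104),(496,104)]]
P=[(-28,15,80),(28,15,80),(28,-15,80),(-28,-15,80),(-28,15,0),(28,15,0)]
x,r=fit([(p,P,px)],[.58,0,-.3],lambda v:pose(*v));print(x,np.degrees(x[2]),r.round(1).tolist())
from station import *
s=state();print(rel(s,[x[0],x[1],.15],Rtool(x[2])),rel(s,[x[0],x[1],.046],Rtool(x[2])))
E
python3 f1.py
```

```text
[ 0.58195438 -0.00077338 -0.30281965] -17.35028785579516 [[-0.8, -0.3], [0.8, -0.4], [0.4, 0.6], [-0.8, 0.7], [-0.7, -0.2], [1.3, -0.2]]
(array([0.0044, 0.0213, 0.1102]), array([-0.03, -0.03, -0.2 ])) (array([0.0044, 0.0213, 0.2142]), array([-0.03, -0.03, -0.2 ]))
```

Emit:
send_rows(commands=[0.004,0.021,0.05,0,0,0,0.072,0.004,0.021,0.11,0,0,0,0.072,0.004,0.021,0.14,0,0,0,0.072,0.004,0.021,0.18,0,0,0,0.072,0.004,0.021,0.214,0,0,0,0.072,0.004,0.021,0.214,0,0,0,0.072,0.004,0.021,0.214,0,0,0,0.05,0.004,0.021,0.214,0,0,0,0.05,0.004,0.021,0.214,0,0,0,0.05,0.004,0.021,0.214,0,0,0,0.05])

```text
clock: 4.15
ee_pos: [0.5823, -0.003, 0.0481]
eef_rot: [0.808, 0.59, 0.001, 0.001]
contact_force: [-1.4, -1.7, 9.3]
grip_width: 0.593
```

```bash
python3 -c "
from look import *
s=state();print(s['contact_force'],s['ee_pos'],s['clock'])
look('w2');s=state();print(s['contact_force'],s['ee_pos'],s['grip_width'],s['clock'])"
```

```text
[-1.41682191 -1.73805221  9.34345372] [ 0.58228966 -0.00302911  0.04805217] 4.15
4.15 [ 0.5823 -0.003   0.0481] [8.075e-01 5.899e-01 7.000e-04 9.000e-04] vel 0.002 drift 3e-05
[-0.66512242 -1.12914325 10.55111829] [ 0.58226798 -0.00305533  0.04804456] 0.5918819254144696 4.2
```

View pics/w2.png

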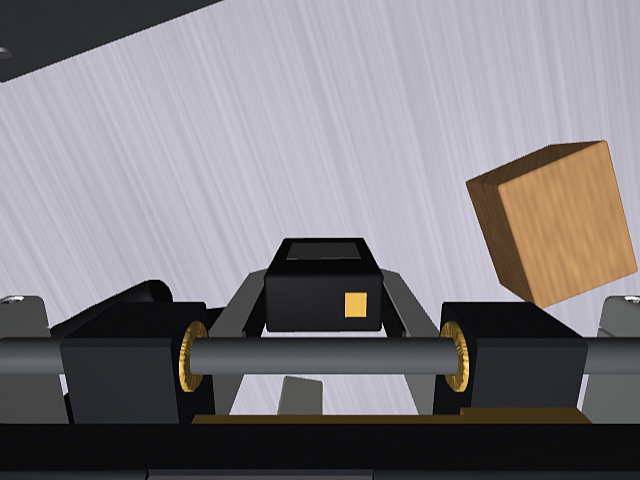

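```bash
python3 -c "
from look import *
s=state()
print(rel(s,[.582,-.003,.25],Rtool(np.radians(-17.4))))
print(rel(s,[.52,.09,.27],Rtool(np.radians(0.5))))"
```

```text
(array([-0.00e+00,  2.00e-04, -2.02e-01]), array([ 0.13, -0.  , -0.31]))
(array([ 0.0697, -0.0871, -0.2222]), array([  0.13,   0.02, -18.21]))
```

Emit:
send_rows(commands=[0,0,-0.01,0,0,0,0.05,0,0,-0.05,0,0,0,0.05,0,0,-0.11,0,0,0,0.05,0,0,-0.17,0,0,0,0.05,0,0,-0.21,0,0,0,0.05,0.035,-0.045,-0.222,0,0,-9,0.05,0.07,-0.087,-0.222,0,0,-18.2,0.05,0.07,-0.087,-0.222,0,0,-18.2,0.05,0.07,-0.087,-0.222,0,0,-18.2,0.05,0.07,-0.087,-0.222,0,0,-18.2,0.05])

```text
clock: 5.45
ee_pos: [0.5201, 0.0896, 0.2685]
eef_rot: [0.705, 0.71, -0.0, -0.0]
contact_force: [0.2, -0.5, -1.2]
grip_width: 0.591
```

```bash
python3 -c "
from look import *
look('w3','nest','ledge','rail');s=state();print(s['contact_force'],s['ee_pos'],s['grip_width'],s['clock'])"
```

```text
5.45 [0.5201 0.0896 0.2685] [ 7.047e-01  7.095e-01 -1.000e-04 -1.000e-04] vel 0.005 drift 0.0001
nest [(0.93, [79, 336])]
ledge [(0.9, [50, 250])]
rail []
[0.12824892 0.46767424 0.00589205] [0.51988299 0.09011013 0.2682827 ] 0.5943091505609477 5.65
```

View pics/w3.png

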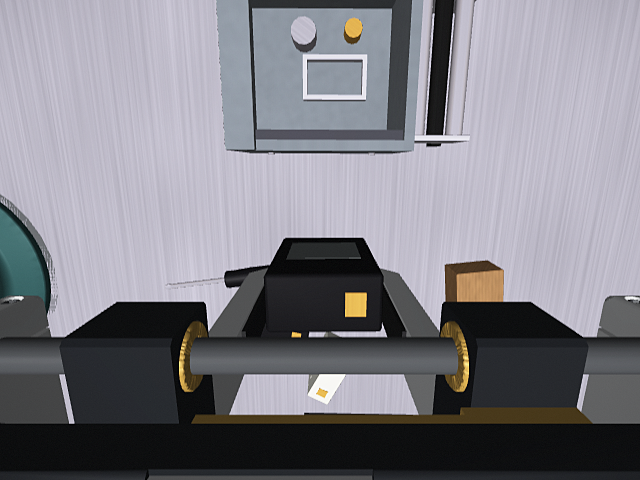

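```bash
python3 - <<'E'
import cv2
im=cv2.imread("pics/w3.png")
cv2.imwrite("pics/w3a.png",cv2.resize(im[0:160,210:425],None,fx=3.7,fy=3.7,interpolation=cv2.INTER_CUBIC)[:600,:800])
cv2.imwrite("pics/w3b.png",cv2.resize(im[225:345,250:400],None,fx=5,fy=5,interpolation=cv2.INTER_CUBIC)[:600,:800])
E
```

```text
(no output)
```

View pics/w3a.png

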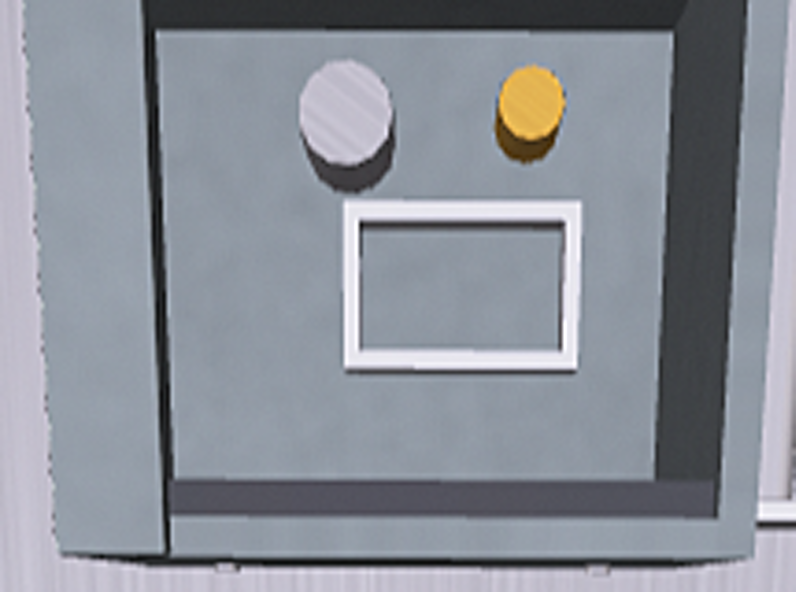

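View pics/w3b.png

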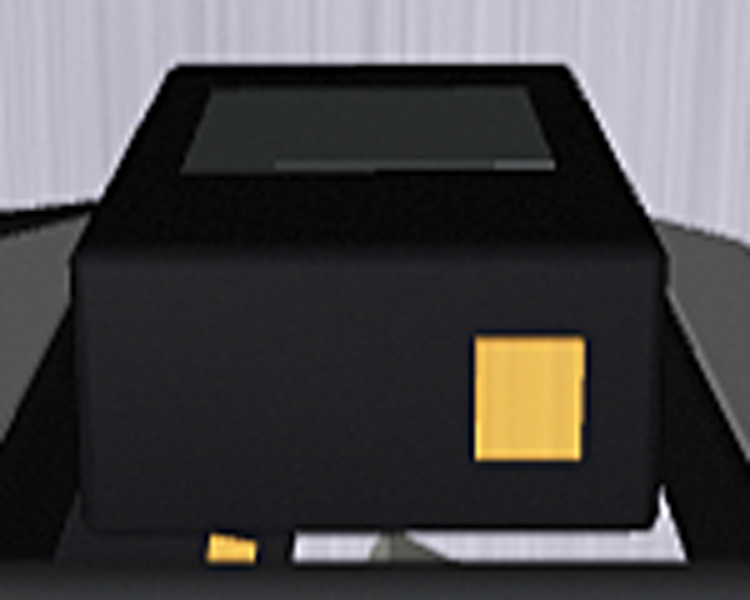

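```bash
cat > f3.py <<'E'
from h import *
import pickle
from station import *
p,s=pickle.load(open('pics/w3.pkl','rb'))
c=lambda o,k,L:[(o[0]+u/k-.37,o[1]+v/k-.37) for u,v in L]
px=c((210,0),3.7,[(360,220),(563,220),(563,350),(360,350),(165,555),(60,553),(753,556),(717,517)])
P=[(-17,19,24),(47,19,24),(47,-19,24),(-17,-19,24),(-62,-85,121),(-90,-85,121),(90,-85,110),(80,-75,110)]
xm,r=fit([(p,P,px)],[.51,.25,0],lambda v:pose(*v));print('mach',xm,np.degrees(xm[2]),r.round(1).tolist())
xn,r=fit([(p,P[:4],px[:4])],[.51,.25,0],lambda v:pose(*v));print('nest only',xn,np.degrees(xn[2]),r.round(1).tolist())
px=c((250,225),5,[(72,256),(665,256),(655,529),(87,529),(172,65),(570,65)])
P=[(-28,15,80),(28,15,80),(28,-15,80),(-28,-15,80),(-28,15,0),(28,15,0)]
T0=np.eye(4);T0[:3,:3]=Ro.from_quat(s['eef_rot']).as_matrix();T0[:3,3]=s['ee_pos']
def mk(v):
    T=np.eye(4);T[:3,:3]=(Ro.from_euler('xyz',[v[4],v[5],v[2]])).as_matrix();T[:3,3]=v[[0,1,3]];return T
xc,r=fit([(p,P,px)],[.52,.09,0.,.22,0,0],mk);print('cart',xc,np.degrees(xc[[2,4,5]]),r.round(1).tolist())
mk2=lambda v:mk(np.array([v[0],v[1],v[2],v[3],0,0]))
xc,r=fit([(p,P,px)],[.52,.09,0.,.22],mk2);print('cart level',xc,np.degrees(xc[[2]]),r.round(1).tolist())
print('in tool',T0[:3,:3].T@(np.array([xc[0],xc[1],xc[3]])-T0[:3,3]))
E
python3 f3.py
```

```text
mach [0.51509983 0.25362947 0.00423311] 0.2425391781001329 [[-0.4, -0.4], [0.6, -0.3], [-0.3, 0.2], [-0.1, 0.1], [0.1, -0.2], [-1.4, 0.3], [0.6, 0.3], [0.5, 0.0]]
nest only [0.5152016  0.25346001 0.00747834] 0.4284772620833202 [[-0.4, -0.2], [0.6, -0.3], [-0.2, 0.2], [0.0, 0.3]]
cart [ 0.51898733  0.09028603  0.00943594  0.21490952  0.00678351 -0.00277824] [ 0.54063965  0.38866625 -0.15918159] [[0.6, -0.8], [-0.3, -1.1], [-0.6, 1.6], [0.3, 1.8], [0.2, -0.1], [-0.2, -0.3]]
cart level [0.5188264  0.09008464 0.00827873 0.21512345] [0.47433614] [[0.7, -1.5], [-0.1, -1.7], [-0.4, 1.3], [0.2, 1.5], [-0.0, 0.2], [-0.4, 0.0]]
in tool [ 0.0005189  -0.00127789  0.05337644]
```

```bash
python3 -c "
from look import *
s=state();R=Rtool(np.radians(.35))
for z in (.26,.15,.07,.060): print(rel(s,[.5308,.2532,z],R))"
```

```text
(array([0.163 , 0.0122, 0.0083]), array([-0.03, -0.01,  0.11]))
(array([0.163 , 0.0123, 0.1183]), array([-0.03, -0.01,  0.11]))
(array([0.163 , 0.0123, 0.1983]), array([-0.03, -0.01,  0.11]))
(array([0.163 , 0.0123, 0.2083]), array([-0.03, -0.01,  0.11]))
```

Emit:
send_rows(commands=[0.06,0.005,0,0,0,0,0.05,0.12,0.01,0,0,0,0,0.05,0.163,0.012,0.008,0,0,0,0.05,0.163,0.012,0.008,0,0,0,0.05,0.163,0.012,0.04,0,0,0,0.05,0.163,0.012,0.08,0,0,0,0.05,0.163,0.012,0.12,0,0,0,0.05,0.163,0.012,0.15,0,0,0,0.05,0.163,0.012,0.17,0,0,0,0.05,0.163,0.012,0.182,0,0,0,0.05,0.163,0.012,0.182,0,0,0,0.05,0.163,0.012,0.182,0,0,0,0.05])

```text
clock: 7.15
ee_pos: [0.5308, 0.2539, 0.0874]
eef_rot: [0.704, 0.71, 0.001, 0.0]
contact_force: [-0.1, 0.2, -0.3]
grip_width: 0.597
```

```bash
python3 -c "
from look import *
look('w4');s=state();print(s['contact_force'],s['ee_pos'],s['grip_width'],s['clock'])
im=cv2.imread('pics/w4.png');cv2.imwrite('pics/w4a.png',cv2.resize(im[100:350,200:450],None,fx=2.4,fy=2.4,interpolation=cv2.INTER_CUBIC))"
```

```text
7.15 [0.5308 0.2539 0.0874] [7.040e-01 7.102e-01 6.000e-04 2.000e-04] vel 0.004 drift 2e-05
[ 0.46870897 -0.63042546 -0.87570011] [0.5307789  0.25382921 0.0873912 ] 0.5925019909543486 7.2
```

View pics/w4a.png

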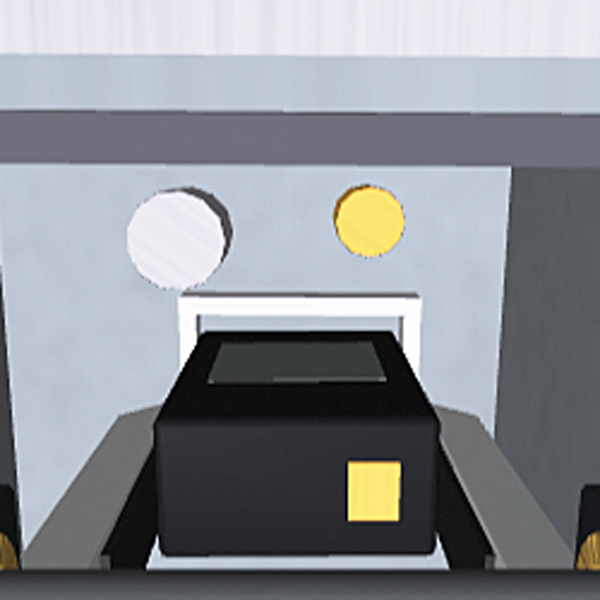

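Emit:
send_rows(commands=[-0.0005,0.001,0.006,0,0,0,0.05,-0.0005,0.001,0.012,0,0,0,0.05,-0.0005,0.001,0.017,0,0,0,0.05,-0.0005,0.001,0.021,0,0,0,0.05,-0.0005,0.001,0.0235,0,0,0,0.05,-0.0005,0.001,0.0255,0,0,0,0.05,-0.0005,0.001,0.0255,0,0,0,0.05,-0.0005,0.001,0.0255,0,0,0,0.05])

```text
clock: 8.2
ee_pos: [0.5313, 0.2532, 0.0611]
eef_rot: [0.704, 0.71, 0.0, -0.0]
contact_force: [0.0, 0.6, -0.2]
grip_width: 0.594
```

Emit:
send_rows(commands=[0,0,0.0005,0,0,0,0.05,0,0,0.001,0,0,0,0.05,0,0,0.0015,0,0,0,0.05,0,0,0.0018,0,0,0,0.05,0,0,0.0018,0,0,0,0.05])

```text
clock: 8.82
ee_pos: [0.5314, 0.2532, 0.06]
eef_rot: [0.704, 0.71, 0.0, 0.0]
contact_force: [-4.1, -3.2, 15.0]
grip_width: 0.59
```

Emit:
send_rows(commands=[0,0,-0.0014,0,0,0,0.054,0,0,-0.0014,0,0,0,0.072,0,0,-0.0014,0,0,0,0.072,0,0,-0.0014,0,0,0,0.072,0,0,-0.03,0,0,0,0.072,0,0,-0.09,0,0,0,0.072,0,0,-0.15,0,0,0,0.072,-0.04,0,-0.2,0,0,0,0.072,-0.08,0,-0.22,0,0,0,0.072,-0.08,0,-0.22,0,0,0,0.072])

```text
clock: 10.07
ee_pos: [0.5332, 0.1703, 0.2808]
eef_rot: [0.705, 0.709, 0.001, 0.001]
contact_force: [-0.0, 1.1, -0.5]
grip_width: 0.768
```

```bash
python3 -c "
from look import *
look('w5');s=state();print(s['contact_force'],s['ee_pos'],s['grip_width'],s['clock'])
im=cv2.imread('pics/w5.png');cv2.imwrite('pics/w5a.png',cv2.resize(im[0:300,170:470],None,fx=2,fy=2,interpolation=cv2.INTER_CUBIC))"
```

```text
10.075 [0.5332 0.1703 0.2808] [7.055e-01 7.087e-01 7.000e-04 1.300e-03] vel 0.05 drift 0.00173
[-0.08602075  0.35161798  0.29715043] [0.53240273 0.17202041 0.27972145] 0.7682496486187875 10.125
```

View pics/w5a.png

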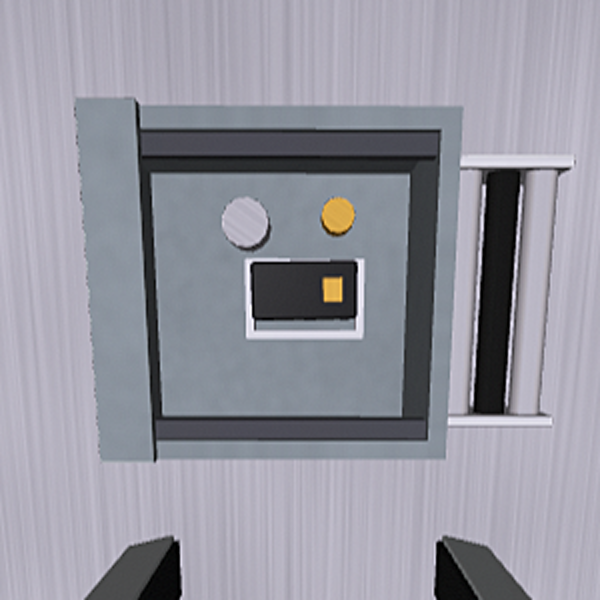

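```bash
cat > f5.py <<'E'
from h import *
import pickle
from station import *
p,s=pickle.load(open('pics/w5.pkl','rb'))
px=[(170+u/2-.25,v/2-.25) for u,v in [(136,98),(75,97),(155,461),(101,459),(463,107),(446,459),(441,130),(428,440)]]
P=[(-62,85,121),(-90,85,121),(-62,-85,121),(-90,-85,121),(90,85,110),(90,-85,110),(80,75,110),(80,-75,110)]
xm,r=fit([(p,P,px)],[.51,.25,0],lambda v:pose(*v));print('mach',xm,np.degrees(xm[2]),r.round(1).tolist())
xm,r=fit([(p,P,px)],[.51,.25,0,0],lambda v:pose(*v));print('mach z free',xm,np.degrees(xm[2]),r.round(1).tolist())
# cover approach: grip point and TCP 13mm above cover plane
C=pose(.5701,-.2845,np.radians(-.3),.055,np.radians(30))
R=Rtool(np.radians(-.3),np.radians(30))
s=state()
for h in (.013,.06,.12,.17): 
    q=tf(C,[[0,0,h]])[0];print(h,q.round(4),*rel(s,q,R))
E
python3 f5.py
```

```text
mach [0.51554508 0.25349917 0.00103741] 0.059439000376929736 [[-0.1, -0.6], [-0.4, -0.3], [-0.3, 1.1], [-0.6, 2.1], [0.7, -0.7], [0.1, 0.4], [0.5, -0.6], [0.1, 0.5]]
mach z free [ 5.15429668e-01  2.53849226e-01  3.02983671e-04 -2.33619657e-03] 0.01735968560421587 [[0.5, -0.3], [0.4, 0.1], [0.0, 0.3], [-0.1, 1.2], [0.1, -0.2], [-0.5, -0.3], [0.0, -0.2], [-0.4, -0.1]]
0.013 [ 0.5636 -0.2845  0.0663] [-0.4566  0.0279  0.2136] [-29.93  -0.16   0.67]
0.06 [ 0.5401 -0.2843  0.107 ] [-0.4564  0.0044  0.1729] [-29.93  -0.16   0.67]
0.12 [ 0.5101 -0.2842  0.1589] [-0.456  -0.0255  0.1209] [-29.93  -0.16   0.67]
0.17 [ 0.4851 -0.2841  0.2022] [-0.4557 -0.0504  0.0776] [-29.93  -0.16   0.67]
```

Emit:
send_rows(commands=[-0.06,-0.01,0.0,-6,0,0,0.05,-0.12,-0.02,0.0,-12,0,0,0.05,-0.18,-0.03,0.01,-18,0,0,0.05,-0.24,-0.035,0.02,-24,0,0,0.05,-0.3,-0.04,0.03,-29.9,0,0.6,0.05,-0.36,-0.04,0.04,-29.9,0,0.6,0.05,-0.42,-0.04,0.06,-29.9,0,0.6,0.05,-0.48,-0.042,0.08,-29.9,0,0.6,0.05,-0.53,-0.042,0.09,-29.9,0,0.6,0.05,-0.53,-0.042,0.09,-29.9,0,0.6,0.05,-0.53,-0.042,0.09,-29.9,0,0.6,0.05,-0.53,-0.042,0.09,-29.9,0,0.6,0.05])

```text
clock: 11.62
ee_pos: [0.4954, -0.3555, 0.1893]
eef_rot: [0.683, 0.683, 0.184, 0.181]
contact_force: [0.5, -0.3, -0.2]
grip_width: 0.529
```

```bash
python3 -c "
from look import *
look('w6','grip','lip','cover');s=state();print(s['contact_force'],s['ee_pos'],s['joints'].round(2),s['clock'])"
```

```text
11.625 [ 0.4954 -0.3555  0.1893] [0.683  0.6833 0.1836 0.1813] vel 0.006 drift 0.00029
grip [(0.78, [155, 323])]
lip [(0.59, [153, 243])]
cover [(0.57, [159, 323])]
[-0.35230141 -0.29427594  0.29273362] [ 0.49502959 -0.3565288   0.18954338] [ 0.87  0.25 -0.12  2.01 -0.61  0.58  1.22] 11.825
```

View pics/w6.png

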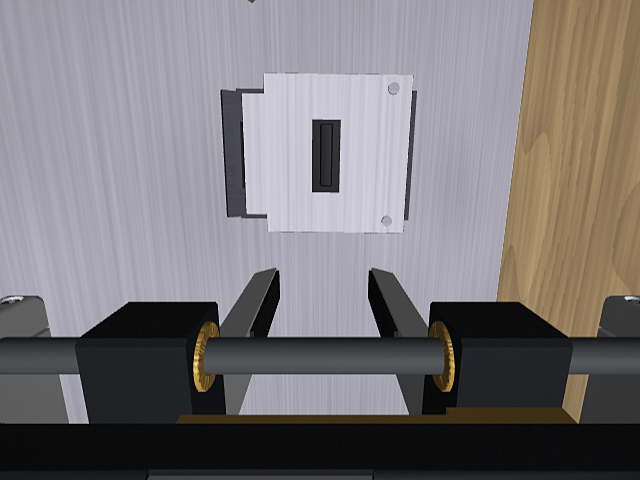

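```bash
python3 - <<'E'
import cv2
im=cv2.imread("pics/w6.png")
cv2.imwrite("pics/w6a.png",cv2.resize(im[60:250,210:430],None,fx=3.15,fy=3.15,interpolation=cv2.INTER_CUBIC)[:600,:800])
E
```

```text
(no output)
```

View pics/w6a.png

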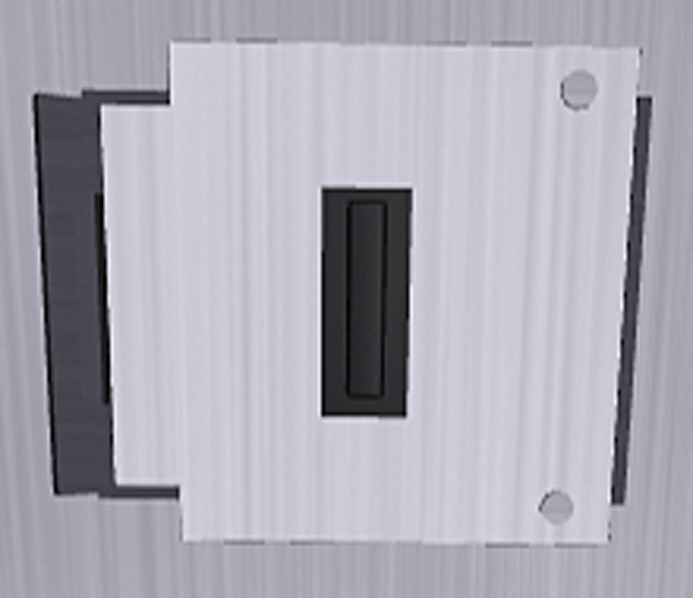

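```bash
cat > f6.py <<'E'
from h import *
import pickle
from station import *
p,s=pickle.load(open('pics/w6.pkl','rb'))
px=[(210+u/3.15-.34,60+v/3.15-.34) for u,v in [(170,41),(639,48),(608,543),(183,540),(102,105),(116,484),(170,104),(180,486),(346,200),(386,200),(384,397),(347,397)]]
P=[(-57,72,6),(77,72,6),(77,-72,6),(-57,-72,6),(-77,55,6),(-77,-55,6),(-57,55,6),(-57,-55,6),(-5,25,48),(5,25,48),(5,-25,48),(-5,-25,48)]
x,r=fit([(p,P,px)],[.57,-.28,0,.055,.5],lambda v:pose(*v));print(x,np.degrees(x[[2,4]]),r.round(1).tolist())
x,r=fit([(p,P,px)],[.57,-.28,0,.055],lambda v:pose(*v,np.radians(30)));print(x,np.degrees(x[[2]]),r.round(1).tolist())
C=pose(*x,np.radians(30));R=Rtool(x[2],np.radians(30));s=state()
print('tool z',Ro.from_quat(s['eef_rot']).as_matrix()[:,2])
for h in (.013,.06,.10): 
    q=tf(C,[[0,0,h]])[0];print(h,q.round(4),*rel(s,q,R))
E
python3 f6.py
```

```text
[ 0.57278971 -0.28239455 -0.01496516  0.0561125   0.52587653] [-0.85744046 30.13050585] [[-0.4, 0.3], [0.1, -0.3], [-0.1, 0.2], [-0.4, -0.4], [-0.2, 0.1], [0.1, 0.1], [0.2, 0.6], [0.1, -0.3], [0.6, -0.3], [0.3, -0.1], [-0.1, 0.1], [-0.3, -0.0]]
[ 0.57278945 -0.28239278 -0.01492609  0.05605007] [-0.85520168] [[-0.4, 0.3], [0.0, -0.2], [-0.2, 0.2], [-0.4, -0.4], [-0.3, 0.0], [0.0, 0.1], [0.1, 0.6], [0.1, -0.3], [0.7, -0.2], [0.4, -0.1], [-0.0, 0.1], [-0.2, -0.0]]
tool z [ 0.49876031  0.00197766 -0.8667377 ]
0.013 [ 0.5663 -0.2823  0.0673] [0.074  0.0007 0.1416] [-0.08 -0.54  0.67]
0.06 [ 0.5428 -0.2819  0.108 ] [0.0744 0.0006 0.0946] [-0.08 -0.54  0.67]
0.1 [ 0.5228 -0.2816  0.1427] [0.0748 0.0006 0.0546] [-0.08 -0.54  0.67]
```

Emit:
send_rows(commands=[0.0745,0.0006,0.03,-0.1,-0.5,0.7,0.05,0.0745,0.0006,0.05,-0.1,-0.5,0.7,0.05,0.0745,0.0006,0.065,-0.1,-0.5,0.7,0.05,0.0743,0.0006,0.09,-0.1,-0.5,0.7,0.05,0.0742,0.0006,0.115,-0.1,-0.5,0.7,0.05,0.074,0.0007,0.13,-0.1,-0.5,0.7,0.05,0.074,0.0007,0.138,-0.1,-0.5,0.7,0.05,0.074,0.0007,0.138,-0.1,-0.5,0.7,0.05,0.074,0.0007,0.138,-0.1,-0.5,0.7,0.05])

```text
clock: 12.95
ee_pos: [0.5642, -0.2833, 0.0707]
eef_rot: [0.689, 0.677, 0.182, 0.184]
contact_force: [-0.1, -0.6, 0.9]
grip_width: 0.532
```

```bash
python3 -c "
from look import *
look('w7');s=state();print(s['contact_force'],s['ee_pos'],s['grip_width'],s['clock'])"
```

```text
12.95 [ 0.5642 -0.2833  0.0707] [0.6886 0.6773 0.1819 0.1844] vel 0.005 drift 7e-05
[-0.26498773 -0.45161322 -0.73620071] [ 0.56420539 -0.28331467  0.07074265] 0.5307153616470413 13.0
```

View pics/w7.png

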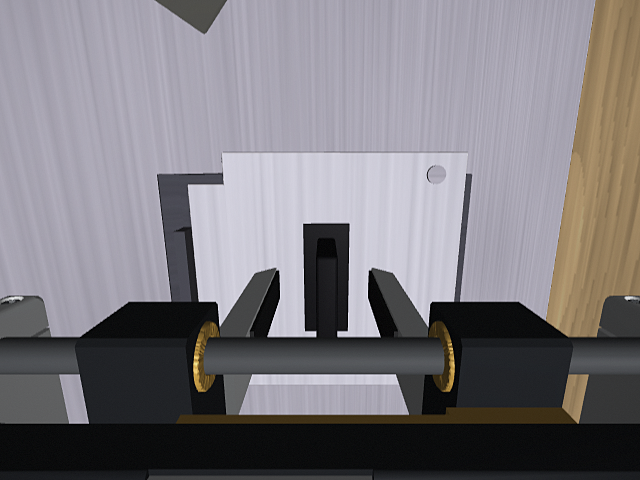

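Emit:
send_rows(commands=[0,0,0,0,0,0,0.03,0,0,0,0,0,0,0.012,0,0,0,0,0,0,0.004,0,0,0,0,0,0,0.004,0,0,0,0,0,0,0.004], squeeze=50)

```text
clock: 13.62
ee_pos: [0.5653, -0.283, 0.0709]
eef_rot: [0.688, 0.678, 0.182, 0.185]
contact_force: [5.1, 1.0, 2.8]
grip_width: 0.104
```

Emit:
send_rows(commands=[0,0,-0.004,0,0,0,0.004,0,0,-0.012,0,0,0,0.004,0,0,-0.03,0,0,0,0.004,0,0,-0.06,0,0,0,0.004,0,0.03,-0.1,0,0,0,0.004,0,0.06,-0.15,0,0,0,0.004,0,0.09,-0.2,0,0,0,0.004,0,0.09,-0.2,0,0,0,0.004,0,0.09,-0.2,0,0,0,0.004])

```text
clock: 14.75
ee_pos: [0.5416, -0.2825, 0.287]
eef_rot: [0.689, 0.678, 0.182, 0.183]
contact_force: [-0.2, 0.9, -3.0]
grip_width: 0.106
```

```bash
python3 -c "
from look import *
look('w8');s=state();print(s['contact_force'],s['moment'],s['ee_pos'],s['grip_width'],s['clock'])
im=cv2.imread('pics/w8.png')
cv2.imwrite('pics/w8a.png',cv2.resize(im[140:300,170:480],None,fx=2.5,fy=2.5,interpolation=cv2.INTER_CUBIC))"
```

```text
14.75 [ 0.5416 -0.2825  0.287 ] [0.6887 0.6776 0.1818 0.1833] vel 0.021 drift 0.00065
[-0.81956778  1.48161934 -3.2998497 ] [-0.00745519  0.8051924  -0.00640385] [ 0.54143584 -0.28239752  0.28633752] 0.10499260632045124 14.8
```

View pics/w8.png

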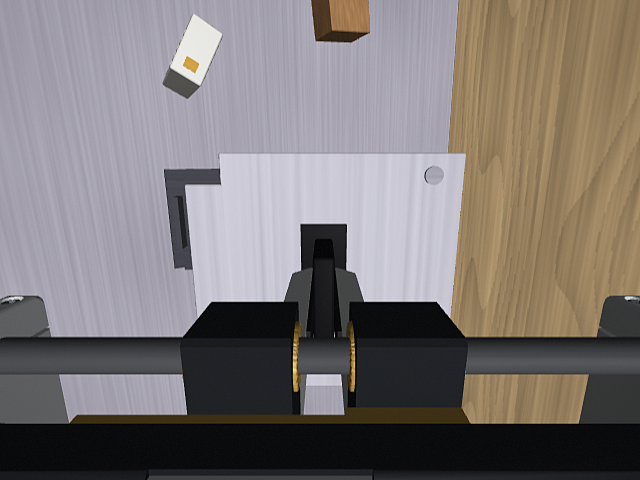

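View pics/w8a.png

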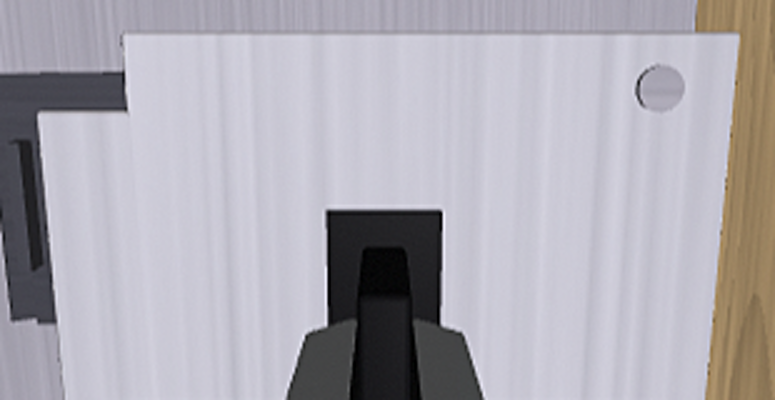

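```bash
cat > f8.py <<'E'
from h import *
import pickle
from station import *
p,s=pickle.load(open('pics/w8.pkl','rb'))
px=[(170+u/2.5-.3,140+v/2.5-.3) for u,v in [(124,34),(740,34),(38,112),(127,110)]]
P=[(-57,72,6),(77,72,6),(-77,55,6),(-57,55,6)]
T0=np.eye(4);T0[:3,:3]=Ro.from_quat(s['eef_rot']).as_matrix();T0[:3,3]=s['ee_pos']
B=np.array([[0,1,0],[1,0,0],[0,0,-1.]])  # cover axes in tool: cover x=tool y, cover y=tool x, z=-z
def mk(v):
    T=np.eye(4);r=np.zeros(3);r[:len(v)-3]=v[3:]
    T[:3,:3]=B@Ro.from_rotvec([r[1],r[2],r[0]]).as_matrix();T[:3,3]=v[:3];return T0@T
for n in (3,4,5):
    x,r=fit([(p,P,px)],np.r_[0,0,.0166,np.zeros(n-3)],mk);print('cover origin in tool',x[:3].round(4),'rot z,x,y',np.degrees(x[3:]),r.round(1).tolist())
E
python3 f8.py
```

```text
cover origin in tool [ 0.0003 -0.0013  0.0155] rot z,x,y [] [[-0.5, -0.3], [-0.1, -0.7], [0.1, 0.2], [0.5, 1.0]]
cover origin in tool [ 0.0002 -0.0015  0.0155] rot z,x,y [-0.21686208] [[-0.4, -0.6], [-0.1, 0.0], [0.0, -0.1], [0.5, 0.7]]
cover origin in tool [-0.0001 -0.0014  0.0112] rot z,x,y [-0.20189025 -3.72150261] [[0.0, -0.5], [-0.1, -0.0], [-0.3, -0.1], [0.3, 0.8]]
```

```bash
cat > plan.py <<'E'
from h import *
M=pose(.5155,.2537,np.radians(.1))
CT=np.array([.0002,-.0013,.016])  # cover origin in tool
def cover(px,pz,deg,y=0,back=0):
    """machine-frame mm of cover corner (-57,0,0); -> cover pose in world"""
    a=np.radians(deg);C=pose(0,0,0,0,a)
    d=C[:3,:3]@[1,0,0]
    C[:3,3]=np.array([px,y,pz])/1000+d*(.057+back/1000)
    return M@C
def tool(T):
    B=np.array([[0,1,0],[1,0,0],[0,0,-1.]])
    R=T[:3,:3]@B.T; return T[:3,3]-R@CT,R
if __name__=='__main__':
    from station import *
    s=state()
    for a in [(-56,105,30,0,60),(-56,105,30,0,30),(-56,105,30,0,10),(-56,105,30,0,0)]:
        p,R=tool(cover(*a));print(a,p.round(4),*rel(s,p,R))
E
python3 plan.py
```

```text
(-56, 105, 30, 0, 60) [0.554  0.2536 0.178 ] [ 0.5358 -0.0512  0.0972] [-0.14  0.37 -0.95]
(-56, 105, 30, 0, 30) [0.528  0.2535 0.163 ] [ 0.5353 -0.0812  0.0973] [-0.14  0.37 -0.95]
(-56, 105, 30, 0, 10) [0.5106 0.2535 0.153 ] [ 0.535  -0.1012  0.0973] [-0.14  0.37 -0.95]
(-56, 105, 30, 0, 0) [0.502  0.2535 0.148 ] [ 0.5348 -0.1112  0.0974] [-0.14  0.37 -0.95]
```

Emit:
send_rows(commands=[0.03,0,0,0,0,0,0.004,0.08,-0.005,0,0,0,0,0.004,0.135,-0.01,0,0,0,-0.2,0.004,0.19,-0.015,0,0,0.1,-0.4,0.004,0.245,-0.02,0,0,0.2,-0.5,0.004,0.3,-0.03,0,-0.1,0.2,-0.6,0.004,0.355,-0.035,0,-0.1,0.3,-0.7,0.004,0.41,-0.04,0,-0.1,0.4,-0.9,0.004,0.465,-0.045,0,-0.1,0.4,-0.9,0.004,0.51,-0.05,0.02,-0.1,0.4,-0.9,0.004,0.536,-0.051,0.05,-0.1,0.4,-0.9,0.004,0.536,-0.051,0.05,-0.1,0.4,-0.9,0.004])

```text
clock: 16.3
ee_pos: [0.53, 0.2546, 0.2157]
eef_rot: [0.682, 0.685, 0.181, 0.181]
contact_force: [-1.1, -0.1, -3.5]
grip_width: 0.105
```

```bash
python3 -c "
from look import *
s=state();print(s['contact_force'],s['moment'],s['ee_pos'],s['eef_rot'],s['joints'].round(2),s['grip_width'],s['clock'])
look('w9')
im=camera('top');cv2.imwrite('pics/t9.png',cv2.resize(im[150:350,80:300],None,fx=3,fy=3,interpolation=cv2.INTER_CUBIC))
im=camera('scene');cv2.imwrite('pics/s9.png',cv2.resize(im[40:240,220:440],None,fx=3,fy=3,interpolation=cv2.INTER_CUBIC))
"; python3 plan.py
```

```text
[-1.11846071 -0.07018055 -3.51520767] [-0.07396578  0.8086839  -0.06027298] [0.53001604 0.25459805 0.21570323] [0.68228684 0.68486267 0.18119678 0.18059769] [ 0.1   0.21 -0.85  2.06  0.82  0.7  -1.29] 0.10509678470262344 16.3
16.3 [0.53   0.2546 0.2157] [0.6823 0.6849 0.1812 0.1806] vel 0.103 drift 0.00154
(-56, 105, 30, 0, 60) [0.554  0.2536 0.178 ] [ 0.0008 -0.001   0.0474] [ 0.    0.07 -0.01]
(-56, 105, 30, 0, 30) [0.528  0.2535 0.163 ] [ 0.0008 -0.031   0.0474] [ 0.    0.07 -0.01]
(-56, 105, 30, 0, 10) [0.5106 0.2535 0.153 ] [ 0.0008 -0.051   0.0474] [ 0.    0.07 -0.01]
(-56, 105, 30, 0, 0) [0.502  0.2535 0.148 ] [ 0.0008 -0.061   0.0474] [ 0.    0.07 -0.01]
```

View pics/w9.png

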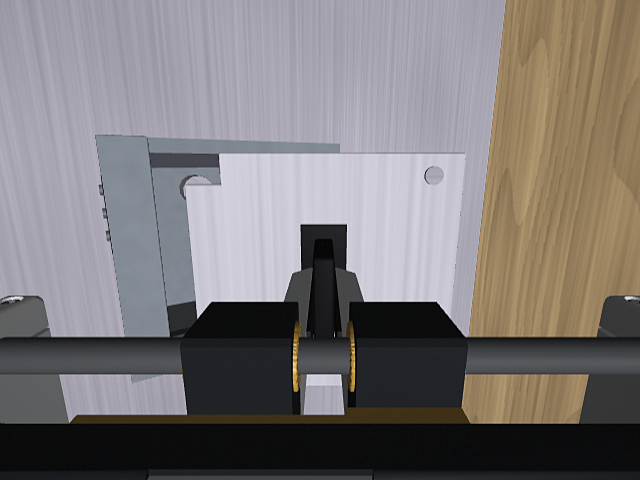

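View pics/s9.png

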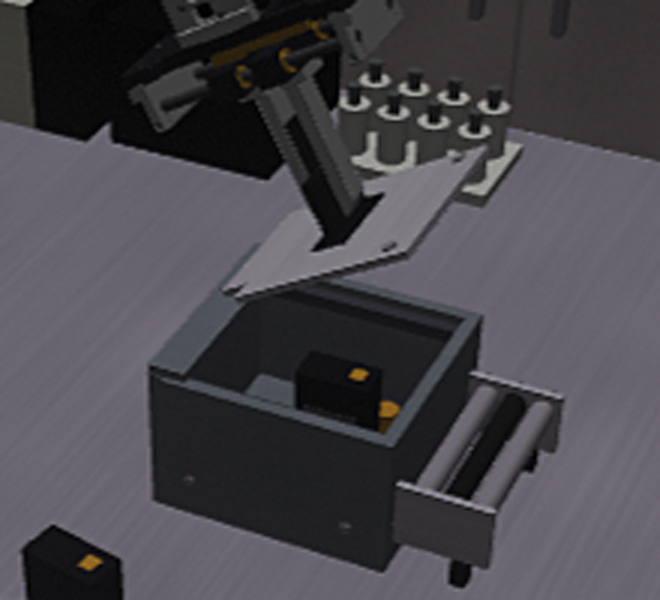

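Emit:
send_rows(commands=[0.001,-0.001,0.015,0,0,0,0.004,0.001,-0.001,0.035,0,0,0,0.004,0.001,-0.001,0.047,0,0,0,0.004,0.001,-0.011,0.0475,0,0,0,0.004,0.001,-0.023,0.0475,0,0,0,0.004,0.001,-0.031,0.0475,0,0,0,0.004,0.001,-0.031,0.0475,0,0,0,0.004,0.001,-0.031,0.0475,0,0,0,0.004])

```text
clock: 17.45
ee_pos: [0.5288, 0.2545, 0.1639]
eef_rot: [0.682, 0.683, 0.184, 0.184]
contact_force: [0.9, -0.4, -2.7]
grip_width: 0.104
```

```bash
python3 -c "
from look import *
s=state();print(s['contact_force'],s['moment'],s['ee_pos'],s['eef_rot'],s['grip_width'],s['clock'])
look('w10')
im=cv2.imread('pics/w10.png');cv2.imwrite('pics/w10a.png',cv2.resize(im[110:310,150:480],None,fx=2.4,fy=2.4,interpolation=cv2.INTER_CUBIC))
im=camera('scene');cv2.imwrite('pics/s10.png',cv2.resize(im[90:230,250:410],None,fx=4,fy=4,interpolation=cv2.INTER_CUBIC))
"; python3 plan.py
```

```text
[ 0.85787108 -0.434934   -2.72209779] [-0.02796249  0.77458196  0.04045816] [0.52880045 0.25446789 0.16386361] [0.68240644 0.6832163  0.18371241 0.18381153] 0.10446811049355023 17.45
17.45 [0.5288 0.2545 0.1639] [0.6824 0.6832 0.1837 0.1838] vel 0.006 drift 7e-05
(-56, 105, 30, 0, 60) [0.554  0.2536 0.178 ] [-0.0009  0.0289  0.0002] [ 0.11  0.04 -0.04]
(-56, 105, 30, 0, 30) [0.528  0.2535 0.163 ] [-0.0009 -0.0011  0.0002] [ 0.11  0.04 -0.04]
(-56, 105, 30, 0, 10) [0.5106 0.2535 0.153 ] [-0.0009 -0.0211  0.0001] [ 0.11  0.04 -0.04]
(-56, 105, 30, 0, 0) [0.502  0.2535 0.148 ] [-0.0009 -0.0311  0.0001] [ 0.11  0.04 -0.04]
```

View pics/w10a.png

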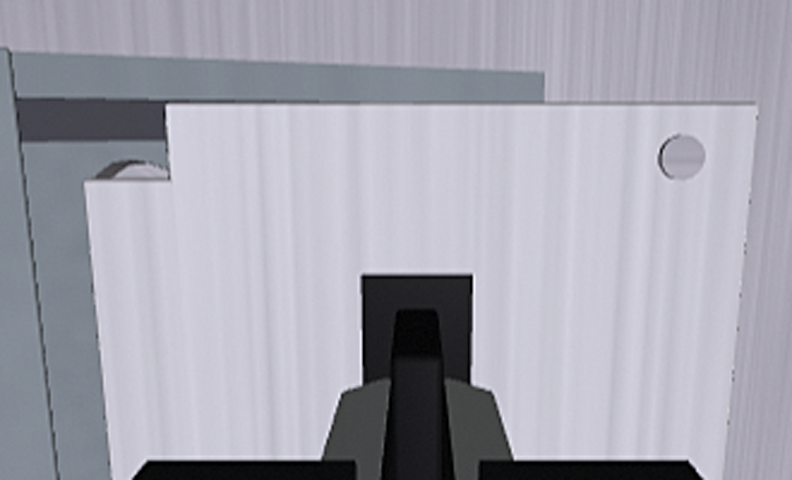

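View pics/s10.png

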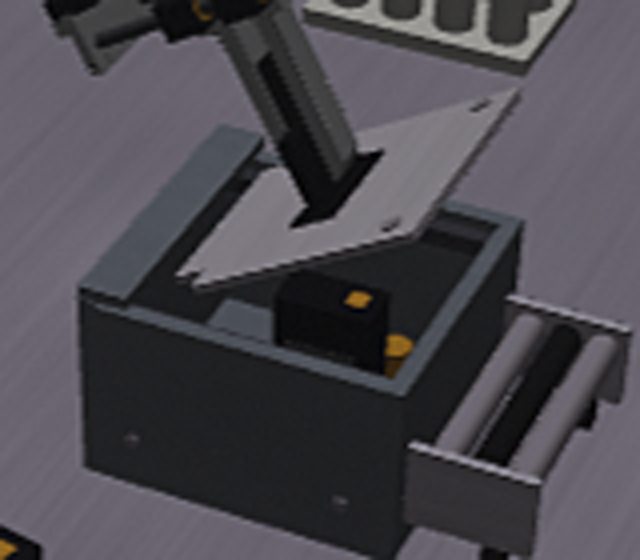

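```bash
cat > f10.py <<'E'
from plan import *
import pickle,sys
tag,o,k=sys.argv[1],(float(sys.argv[2]),float(sys.argv[3])),float(sys.argv[4])
p,s=pickle.load(open(f'pics/{tag}.pkl','rb'))
T0=np.eye(4);T0[:3,:3]=Ro.from_quat(s['eef_rot']).as_matrix();T0[:3,3]=s['ee_pos']
B=np.array([[0,1,0],[1,0,0],[0,0,-1.]]);A=np.eye(4);A[:3,:3]=B;A[:3,3]=CT
C=T0@A
def pr(n,T,P):
    P=np.array(P,float);q=proj(p,tf(T,P/1000));print(n,[(tuple(a.astype(int)),tuple(((b-o)*k).round(0))) for a,b in zip(P,q)])
pr('mach',M,[(-62,75,110),(-62,85,110),(90,85,110),(-62,65,103),(-62,75,103),(-62,0,121),(-62,85,121)])
pr('cov',C,[(-57,72,6),(77,72,6),(-77,55,6),(-57,55,6)])
X=np.linalg.inv(M)@C; print('cover in machine',(X[:3,3]*1000).round(1),Ro.from_matrix(X[:3,:3]).as_euler('zyx',degrees=True).round(2)); print('corner',(tf(X,[[-.057,0,0]])*1000).round(1),'liptop end',(tf(X,[[-.077,0,.006]])*1000).round(1))
E
python3 f10.py w10 150 110 2.4
```

```text
mach [((np.int64(-62), np.int64(75), np.int64(110)), (np.float64(13.0), np.float64(94.0))), ((np.int64(-62), np.int64(85), np.int64(110)), (np.float64(7.0), np.float64(48.0))), ((np.int64(90), np.int64(85), np.int64(110)), (np.float64(546.0), np.float64(70.0))), ((np.int64(-62), np.int64(65), np.int64(103)), (np.float64(15.0), np.float64(139.0))), ((np.int64(-62), np.int64(75), np.int64(103)), (np.float64(10.0), np.float64(95.0))), ((np.int64(-62), np.int64(0), np.int64(121)), (np.float64(54.0), np.float64(424.0))), ((np.int64(-62), np.int64(85), np.int64(121)), (np.float64(11.0), np.float64(43.0)))]
cov [((np.int64(-57), np.int64(72), np.int64(6)), (np.float64(166.0), np.float64(103.0))), ((np.int64(77), np.int64(72), np.int64(6)), (np.float64(756.0), np.float64(103.0))), ((np.int64(-77), np.int64(55), np.int64(6)), (np.float64(85.0), np.float64(179.0))), ((np.int64(-57), np.int64(55), np.int64(6)), (np.float64(171.0), np.float64(179.0)))]
cover in machine [ 20.2   0.9 149.4] [ -0.04 -30.13  -0.05]
corner [[-29.1   1.  120.8]] liptop end [[-49.4   1.  115.9]]
```

Emit:
send_rows(commands=[-0.0015,0,0,0,0,0,0.004,-0.0015,-0.006,0,0,0,0,0.004,-0.0015,-0.012,0,0,0,0,0.004,-0.0015,-0.017,0,0,0,0,0.004,-0.0015,-0.022,0,0,0,0,0.004,-0.0015,-0.026,0,0,0,0,0.004,-0.0015,-0.028,0,0,0,0,0.004,-0.0015,-0.028,0,0,0,0,0.004])

```text
clock: 18.55
ee_pos: [0.5043, 0.2529, 0.1495]
eef_rot: [0.682, 0.683, 0.184, 0.184]
contact_force: [-0.8, 0.1, -3.0]
grip_width: 0.104
```

```bash
sed -i 's/pose(.5155,.2537/pose(.5155,.2530/' plan.py; python3 -c "
from look import *
s=state();print(s['contact_force'],s['moment'],s['ee_pos'],s['eef_rot'],s['grip_width'],s['clock'])
look('w11')
im=cv2.imread('pics/w11.png');cv2.imwrite('pics/w11a.png',cv2.resize(im[110:310,150:480],None,fx=2.4,fy=2.4,interpolation=cv2.INTER_CUBIC))
im=camera('scene');cv2.imwrite('pics/s11.png',cv2.resize(im[90:230,250:410],None,fx=4,fy=4,interpolation=cv2.INTER_CUBIC))
"; python3 f10.py w11 150 110 2.4; python3 plan.py
```

```text
[-0.7593442   0.10512062 -3.03504123] [-0.07627933  0.73956141  0.03098324] [0.50432396 0.25289828 0.14945154] [0.68240335 0.68331319 0.1835037  0.18367131] 0.10423149987698893 18.55
18.55 [0.5043 0.2529 0.1495] [0.6824 0.6833 0.1835 0.1837] vel 0.006 drift 0.00011
mach [((np.int64(-62), np.int64(75), np.int64(110)), (np.float64(139.0), np.float64(90.0))), ((np.int64(-62), np.int64(85), np.int64(110)), (np.float64(135.0), np.float64(43.0))), ((np.int64(90), np.int64(85), np.int64(110)), (np.float64(637.0), np.float64(67.0))), ((np.int64(-62), np.int64(65), np.int64(103)), (np.float64(136.0), np.float64(135.0))), ((np.int64(-62), np.int64(75), np.int64(103)), (np.float64(132.0), np.float64(91.0))), ((np.int64(-62), np.int64(0), np.int64(121)), (np.float64(175.0), np.float64(420.0))), ((np.int64(-62), np.int64(85), np.int64(121)), (np.float64(146.0), np.float64(39.0)))]
cov [((np.int64(-57), np.int64(72), np.int64(6)), (np.float64(166.0), np.float64(103.0))), ((np.int64(77), np.int64(72), np.int64(6)), (np.float64(757.0), np.float64(103.0))), ((np.int64(-77), np.int64(55), np.int64(6)), (np.float64(85.0), np.float64(179.0))), ((np.int64(-57), np.int64(55), np.int64(6)), (np.float64(171.0), np.float64(179.0)))]
cover in machine [-4.30e+00  1.00e-01  1.35e+02] [ -0.04 -30.1   -0.05]
corner [[-5.360e+01  1.000e-01  1.064e+02]] liptop end [[-7.390e+01  1.000e-01  1.015e+02]]
(-56, 105, 30, 0, 60) [0.554  0.2529 0.178 ] [-0.0001  0.0571  0.0001] [ 0.1   0.05 -0.02]
(-56, 105, 30, 0, 30) [0.528  0.2528 0.163 ] [-0.0001  0.0271  0.0001] [ 0.1   0.05 -0.02]
(-56, 105, 30, 0, 10) [0.5106 0.2528 0.153 ] [-0.0001  0.0071  0.0001] [ 0.1   0.05 -0.02]
(-56, 105, 30, 0, 0) [0.502  0.2528 0.148 ] [-0.0001 -0.0029  0.    ] [ 0.1   0.05 -0.02]
```

View pics/w11a.png

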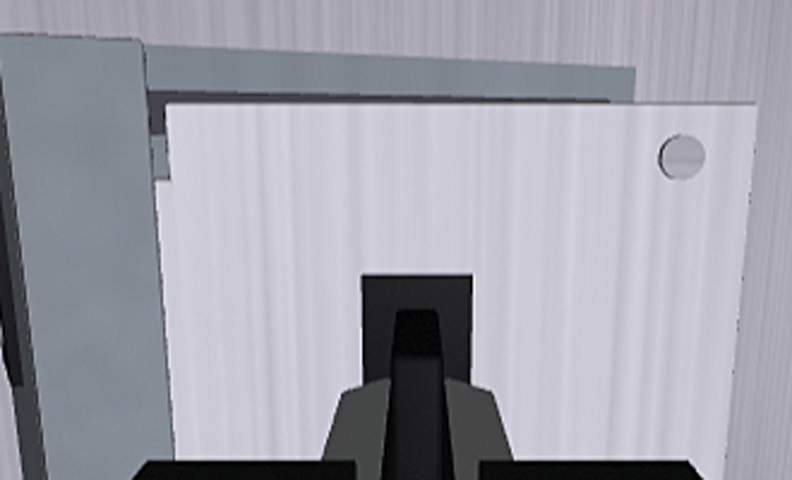

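View pics/s11.png

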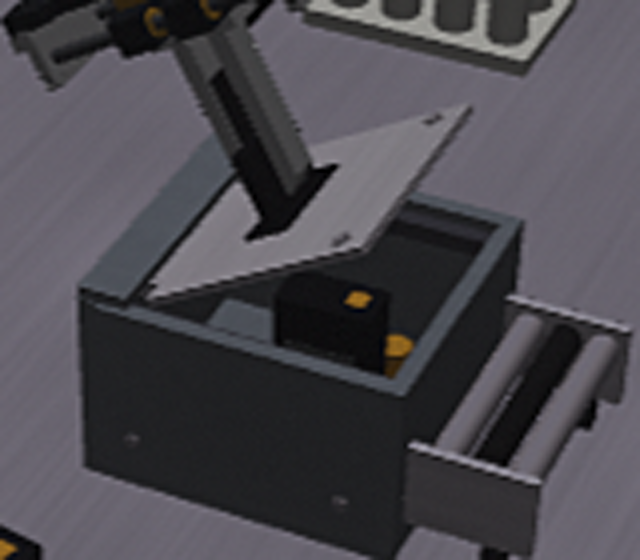

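```bash
cat > sw.py <<'E'
from plan import *
from station import *
import sys
s=state()
def go(L):
    for a in L:
        p,R=tool(cover(*a));x,r=rel(s,p,R);print(a,[round(float(v),4) for v in x]+[round(float(v),1) for v in r])
go([(-56.2,105,30),(-56.2,105,30)]+[(-56.5,104.7,t) for t in (28,26,24,22,20,18,16,14,12,10)])
E
python3 sw.py
```

```text
(-56.2, 105, 30) [-0.0001, -0.003, -0.0001, 0.1, 0.1, -0.0]
(-56.2, 105, 30) [-0.0001, -0.003, -0.0001, 0.1, 0.1, -0.0]
(-56.5, 104.7, 28) [-0.0001, -0.0029, 0.0021, 2.1, 0.1, -0.0]
(-56.5, 104.7, 26) [-0.0001, -0.0025, 0.0042, 4.1, 0.1, -0.0]
(-56.5, 104.7, 24) [-0.0001, -0.0021, 0.0062, 6.1, 0.1, -0.0]
(-56.5, 104.7, 22) [-0.0001, -0.0018, 0.0083, 8.1, 0.0, -0.0]
(-56.5, 104.7, 20) [-0.0001, -0.0016, 0.0104, 10.1, 0.0, -0.0]
(-56.5, 104.7, 18) [-0.0001, -0.0014, 0.0125, 12.1, 0.0, -0.0]
(-56.5, 104.7, 16) [-0.0001, -0.0013, 0.0146, 14.1, 0.0, -0.0]
(-56.5, 104.7, 14) [-0.0001, -0.0013, 0.0167, 16.1, 0.0, -0.0]
(-56.5, 104.7, 12) [-0.0001, -0.0014, 0.0189, 18.1, 0.0, -0.0]
(-56.5, 104.7, 10) [-0.0001, -0.0015, 0.021, 20.1, 0.0, -0.0]
```

Emit:
send_rows(commands=[0,-0.001,0,0,0,0,0.004,0,-0.002,0,0,0,0,0.004,0,-0.003,0,0.1,0,0,0.004,0,-0.003,0,0.1,0,0,0.004])

```text
clock: 19.15
ee_pos: [0.5017, 0.2528, 0.1479]
eef_rot: [0.683, 0.683, 0.183, 0.183]
contact_force: [-0.5, 0.5, -2.9]
grip_width: 0.105
```

```bash
python3 sw.py; python3 -c "
from look import *
look('w12');s=state();print(s['contact_force'],s['moment'])";python3 f10.py w12 150 110 2.4|tail -2
```

```text
(-56.2, 105, 30) [-0.0001, 0.0001, -0.0, -0.0, 0.1, -0.0]
(-56.2, 105, 30) [-0.0001, 0.0001, -0.0, -0.0, 0.1, -0.0]
(-56.5, 104.7, 28) [-0.0001, 0.0002, 0.0021, 2.0, 0.1, -0.0]
(-56.5, 104.7, 26) [-0.0001, 0.0007, 0.0042, 4.0, 0.1, -0.0]
(-56.5, 104.7, 24) [-0.0001, 0.001, 0.0063, 6.0, 0.1, -0.0]
(-56.5, 104.7, 22) [-0.0001, 0.0014, 0.0083, 8.0, 0.1, -0.0]
(-56.5, 104.7, 20) [-0.0001, 0.0016, 0.0104, 10.0, 0.1, -0.0]
(-56.5, 104.7, 18) [-0.0001, 0.0017, 0.0125, 12.0, 0.1, -0.0]
(-56.5, 104.7, 16) [-0.0001, 0.0018, 0.0147, 14.0, 0.1, -0.0]
(-56.5, 104.7, 14) [-0.0001, 0.0018, 0.0168, 16.0, 0.0, -0.0]
(-56.5, 104.7, 12) [-0.0001, 0.0018, 0.0189, 18.0, 0.0, -0.0]
(-56.5, 104.7, 10) [-0.0001, 0.0017, 0.021, 20.0, 0.0, -0.0]
19.15 [0.5017 0.2528 0.1479] [0.6826 0.6835 0.1829 0.1831] vel 0.005 drift 2e-05
[ 1.49105508  1.1889261  -2.45789094] [-0.02252737  0.73748616 -0.02616902]
cover in machine [-6.900e+00  1.000e-01  1.334e+02] [ -0.04 -29.99  -0.05]
corner [[-5.630e+01  1.000e-01  1.049e+02]] liptop end [[-7.660e+01  1.000e-01  1.001e+02]]
```

No contact, and the lip overlaps the ledge by about 14 mm at 30°. Swing the first 20°.

Emit:
send_rows(commands=[0,0.0002,0.0021,2,0,0,0.004,0,0.0007,0.0042,4,0,0,0.004,0,0.001,0.0063,6,0,0,0.004,0,0.0014,0.0083,8,0,0,0.004,0,0.0016,0.0104,10,0,0,0.004,0,0.0017,0.0125,12,0,0,0.004,0,0.0018,0.0147,14,0,0,0.004,0,0.0018,0.0168,16,0,0,0.004,0,0.0018,0.0189,18,0,0,0.004,0,0.0017,0.021,20,0,0,0.004,0,0.0017,0.021,20,0,0,0.004])

```text
clock: 20.58
ee_pos: [0.5141, 0.2527, 0.1303]
eef_rot: [0.704, 0.705, 0.061, 0.061]
contact_force: [-0.4, 0.7, -3.0]
grip_width: 0.104
```

```bash
cat >> sw.py <<'E'
print(s['contact_force'].round(1),s['moment'].round(2))
go([(-56.8,104.5,t) for t in (8.5,7,5.5,4,3,2,1)]+[(-57,104,0.3),(-57,103.5,0),(-57,103,0),(-57,102.5,0)])
E
python3 sw.py|tail -12; python3 -c "
from look import *
look('w13');s=state();print(s['contact_force'],s['moment'])
im=cv2.imread('pics/w13.png');cv2.imwrite('pics/w13a.png',cv2.resize(im[110:310,150:480],None,fx=2.4,fy=2.4,interpolation=cv2.INTER_CUBIC))
im=camera('scene');cv2.imwrite('pics/s13.png',cv2.resize(im[90:230,250:410],None,fx=4,fy=4,interpolation=cv2.INTER_CUBIC))
";python3 f10.py w13 150 110 2.4
```

```text
[-0.4  0.7 -3. ] [0.05 0.16 0.02]
(-56.8, 104.5, 8.5) [0.0001, -0.0004, 0.0013, 1.4, 0.0, -0.1]
(-56.8, 104.5, 7) [0.0001, -0.0, 0.0029, 2.9, 0.0, -0.1]
(-56.8, 104.5, 5.5) [0.0001, 0.0003, 0.0044, 4.4, 0.0, -0.1]
(-56.8, 104.5, 4) [0.0001, 0.0006, 0.006, 5.9, 0.0, -0.1]
(-56.8, 104.5, 3) [0.0001, 0.0007, 0.007, 6.9, 0.0, -0.1]
(-56.8, 104.5, 2) [0.0001, 0.0009, 0.0081, 7.9, 0.0, -0.1]
(-56.8, 104.5, 1) [0.0001, 0.001, 0.0091, 8.9, 0.0, -0.1]
(-57, 104, 0.3) [0.0001, 0.0008, 0.0103, 9.6, 0.0, -0.1]
(-57, 103.5, 0) [0.0001, 0.0008, 0.0111, 9.9, 0.0, -0.1]
(-57, 103, 0) [0.0001, 0.0007, 0.0116, 9.9, 0.0, -0.1]
(-57, 102.5, 0) [0.0001, 0.0006, 0.0121, 9.9, 0.0, -0.1]
20.575 [0.5141 0.2527 0.1303] [0.7044 0.7045 0.0612 0.0613] vel 0.027 drift 0.00034
[-0.07950256  0.9768785  -3.50520061] [-0.02735975  0.19809746  0.0517678 ]
mach [((np.int64(-62), np.int64(75), np.int64(110)), (np.float64(141.0), np.float64(90.0))), ((np.int64(-62), np.int64(85), np.int64(110)), (np.float64(137.0), np.float64(43.0))), ((np.int64(90), np.int64(85), np.int64(110)), (np.float64(763.0), np.float64(52.0))), ((np.int64(-62), np.int64(65), np.int64(103)), (np.float64(149.0), np.float64(135.0))), ((np.int64(-62), np.int64(75), np.int64(103)), (np.float64(146.0), np.float64(91.0))), ((np.int64(-62), np.int64(0), np.int64(121)), (np.float64(160.0), np.float64(422.0))), ((np.int64(-62), np.int64(85), np.int64(121)), (np.float64(129.0), np.float64(38.0)))]
cov [((np.int64(-57), np.int64(72), np.int64(6)), (np.float64(165.0), np.float64(104.0))), ((np.int64(77), np.int64(72), np.int64(6)), (np.float64(757.0), np.float64(103.0))), ((np.int64(-77), np.int64(55), np.int64(6)), (np.float64(84.0), np.float64(180.0))), ((np.int64(-57), np.int64(55), np.int64(6)), (np.float64(171.0), np.float64(180.0)))]
cover in machine [ 1.000e-01 -1.000e-01  1.143e+02] [-0.09 -9.94 -0.02]
corner [[-56.    0.  104.5]] liptop end [[-76.8   0.  107. ]]
```

View pics/w13a.png

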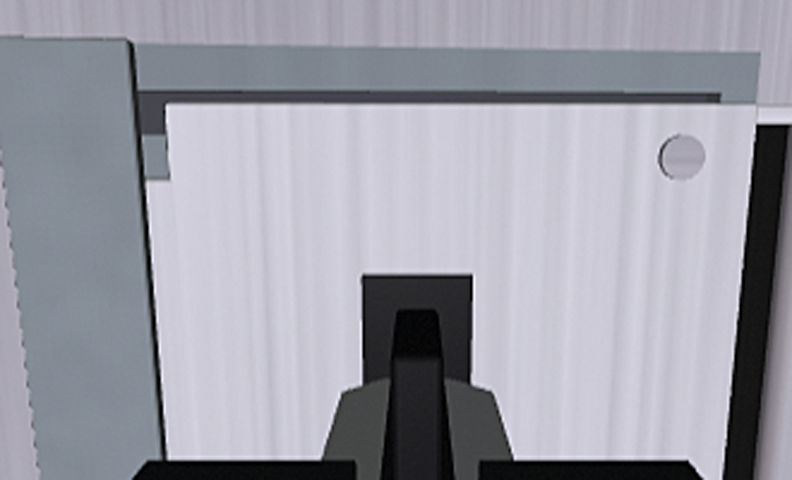

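View pics/s13.png

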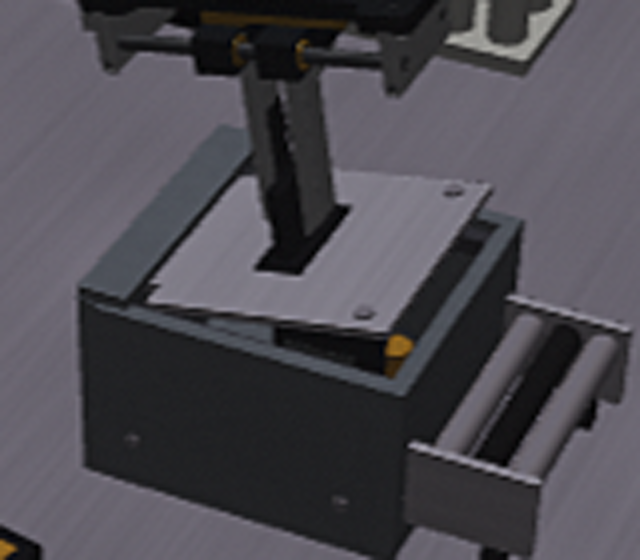

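Emit:
send_rows(commands=[-0.0002,-0.0004,0.0013,1.4,0,0,0.004,-0.0004,0,0.0029,2.9,0,0,0.004,-0.0004,0.0003,0.0044,4.4,0,0,0.004,-0.0004,0.0006,0.006,5.9,0,0,0.004,-0.0004,0.0007,0.007,6.9,0,0,0.004,-0.0004,0.0009,0.0081,7.9,0,0,0.004,-0.0004,0.001,0.0091,8.9,0,0,0.004,-0.0004,0.0008,0.01,9.6,0,0,0.004,-0.0004,0.0008,0.0106,9.9,0,0,0.004,-0.0004,0.0008,0.0106,9.9,0,0,0.004])

```text
clock: 21.92
ee_pos: [0.5163, 0.2525, 0.1203]
eef_rot: [0.707, 0.708, 0.0, 0.001]
contact_force: [0.1, 0.0, -2.2]
grip_width: 0.104
```

```bash
python3 sw.py|tail -5; python3 -c "
from look import *
look('w14');s=state();print(s['contact_force'],s['moment'])
im=cv2.imread('pics/w14.png');cv2.imwrite('pics/w14a.png',cv2.resize(im[110:310,150:480],None,fx=2.4,fy=2.4,interpolation=cv2.INTER_CUBIC))
";python3 f10.py w14 150 110 2.4
```

```text
(-56.8, 104.5, 1) [0.0003, 0.0004, -0.0013, -0.9, 0.0, -0.0]
(-57, 104, 0.3) [0.0003, 0.0004, -0.0001, -0.2, 0.0, -0.0]
(-57, 103.5, 0) [0.0003, 0.0005, 0.0008, 0.1, 0.0, -0.0]
(-57, 103, 0) [0.0003, 0.0005, 0.0013, 0.1, 0.0, -0.0]
(-57, 102.5, 0) [0.0003, 0.0005, 0.0018, 0.1, 0.0, -0.0]
21.925 [0.5163 0.2525 0.1203] [7.067e-01 7.075e-01 4.000e-04 7.000e-04] vel 0.005 drift 4e-05
[ 0.76526519  0.62449689 -1.90634987] [-0.02526997 -0.10043646 -0.04172416]
mach [((np.int64(-62), np.int64(75), np.int64(110)), (np.float64(143.0), np.float64(89.0))), ((np.int64(-62), np.int64(85), np.int64(110)), (np.float64(140.0), np.float64(42.0))), ((np.int64(90), np.int64(85), np.int64(110)), (np.float64(823.0), np.float64(41.0))), ((np.int64(-62), np.int64(65), np.int64(103)), (np.float64(156.0), np.float64(134.0))), ((np.int64(-62), np.int64(75), np.int64(103)), (np.float64(153.0), np.float64(90.0))), ((np.int64(-62), np.int64(0), np.int64(121)), (np.float64(153.0), np.float64(420.0))), ((np.int64(-62), np.int64(85), np.int64(121)), (np.float64(122.0), np.float64(37.0)))]
cov [((np.int64(-57), np.int64(72), np.int64(6)), (np.float64(165.0), np.float64(104.0))), ((np.int64(77), np.int64(72), np.int64(6)), (np.float64(757.0), np.float64(103.0))), ((np.int64(-77), np.int64(55), np.int64(6)), (np.float64(83.0), np.float64(180.0))), ((np.int64(-57), np.int64(55), np.int64(6)), (np.float64(170.0), np.float64(180.0)))]
cover in machine [ -0.5  -0.3 104.2] [-0.04 -0.09 -0.03]
corner [[-57.5  -0.3 104.2]] liptop end [[-77.5  -0.3 110.1]]
```

View pics/w14a.png

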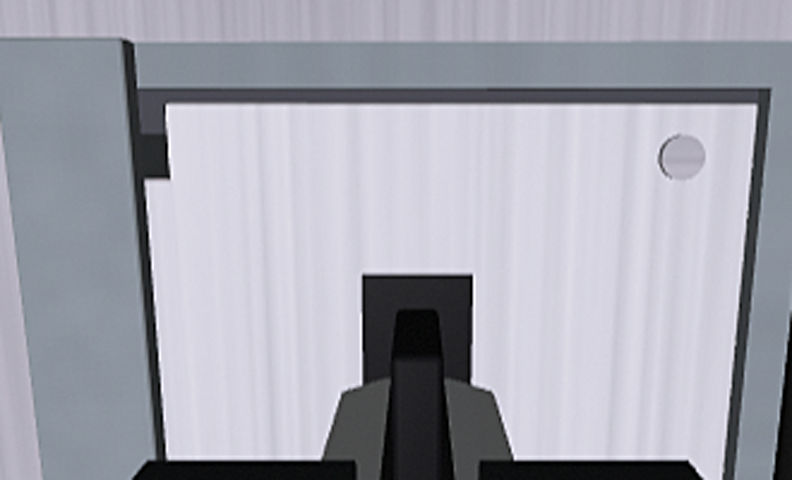

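Emit:
send_rows(commands=[0.0002,0.0005,0.0005,0.1,0,0,0.004,0.0002,0.0005,0.001,0.1,0,0,0.004,0.0002,0.0005,0.0014,0.1,0,0,0.004,0.0002,0.0005,0.0014,0.1,0,0,0.004])

```text
clock: 22.48
ee_pos: [0.5168, 0.2527, 0.1189]
eef_rot: [0.707, 0.707, -0.0, 0.0]
contact_force: [-0.5, 0.9, -2.7]
grip_width: 0.101
```

Emit:
send_rows(commands=[0,0,0.0005,0,0,0,0.004,0,0,0.001,0,0,0,0.004,0,0,0.001,0,0,0,0.004,0,0,0.001,0,0,0,0.004])

```text
clock: 22.98
ee_pos: [0.5169, 0.2526, 0.1179]
eef_rot: [0.707, 0.707, -0.0, 0.0]
contact_force: [0.0, 0.3, -2.7]
grip_width: 0.102
```

Emit:
send_rows(commands=[0,0,0.0004,0,0,0,0.004,0,0,0.0008,0,0,0,0.004,0,0,0.0012,0,0,0,0.004,0,0,0.0012,0,0,0,0.004])

```text
clock: 23.48
ee_pos: [0.5169, 0.2526, 0.1171]
eef_rot: [0.707, 0.707, -0.0, 0.0]
contact_force: [-3.3, -3.2, 7.1]
grip_width: 0.098
```

Emit:
send_rows(commands=[0,0,0.0005,0,0,0,0.004,0,0,0.0005,0,0,0,0.004])

```text
clock: 23.72
ee_pos: [0.5169, 0.2527, 0.1171]
eef_rot: [0.707, 0.707, -0.0, 0.001]
contact_force: [-7.7, -5.5, 17.4]
grip_width: 0.103
```

```bash
python3 -c "
from look import *
s=state();print(s['contact_force'],s['moment'],s['ee_pos'],s['eef_rot'],s['clock'])"
```

```text
[-7.65686093 -5.53180558 17.40725104] [-1.17896070e+00  1.56219722e+00  4.90885468e-04] [0.51689968 0.25266522 0.11713462] [ 7.06733361e-01  7.07479729e-01 -2.48568759e-04  5.72465531e-04] 23.725
```

Emit:
send_rows(commands=[0,0,-0.001,0,0,0,0.004,0,0,-0.001,0,0,0,0.016,0,0,-0.001,0,0,0,0.03,0,0,-0.001,0,0,0,0.04,0,0,-0.001,0,0,0,0.04,0,0,-0.02,0,0,0,0.04,0,0,-0.06,0,0,0,0.04,-0.03,0,-0.11,0,0,0,0.04,-0.08,0,-0.15,0,0,0,0.04,-0.1,0,-0.16,0,0,0,0.04,-0.1,0,-0.16,0,0,0,0.04,-0.1,0,-0.16,0,0,0,0.04])

```text
clock: 25.22
ee_pos: [0.5167, 0.1535, 0.2765]
eef_rot: [0.706, 0.708, -0.0, 0.0]
contact_force: [-0.4, 0.8, 0.7]
grip_width: 0.424
```

```bash
python3 -c "
from look import *
s,p,im=look('w15');print(s['contact_force'])
cv2.imwrite('pics/w15a.png',cv2.resize(im[0:260,170:470],None,fx=2.3,fy=2.3,interpolation=cv2.INTER_CUBIC))
im=camera('scene');cv2.imwrite('pics/s15.png',im);cv2.imwrite('pics/s15a.png',cv2.resize(im[110:240,255:415],None,fx=4.5,fy=4.5,interpolation=cv2.INTER_CUBIC))
"
```

```text
25.225 [0.5167 0.1535 0.2765] [ 7.064e-01  7.078e-01 -1.000e-04  1.000e-04] vel 0.017 drift 0.00026
[-0.36973828  0.80000462  0.66646408]
```

View pics/w15a.png

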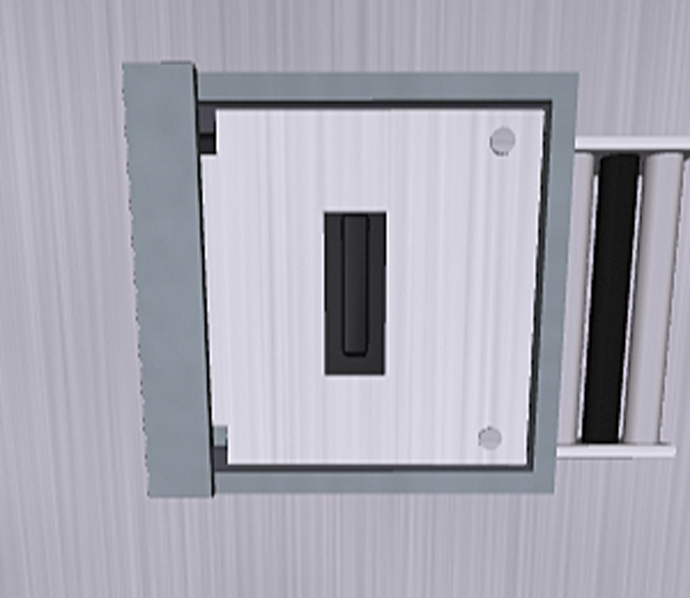

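View pics/s15a.png

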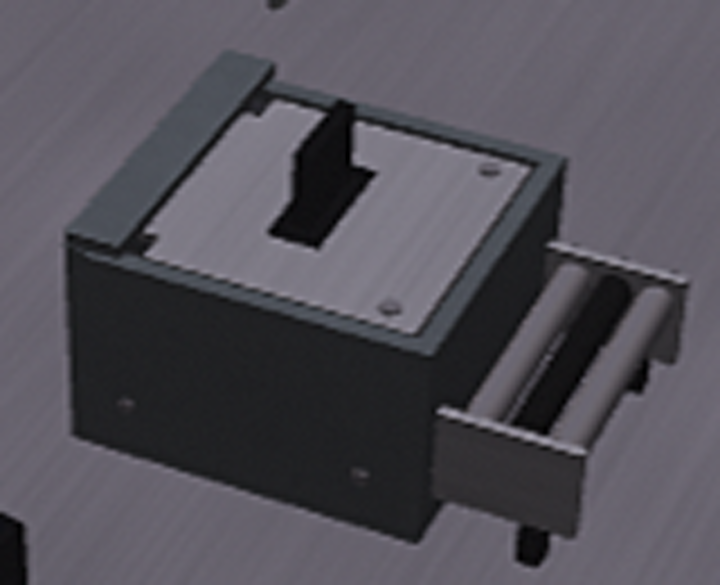

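View pics/s15.png

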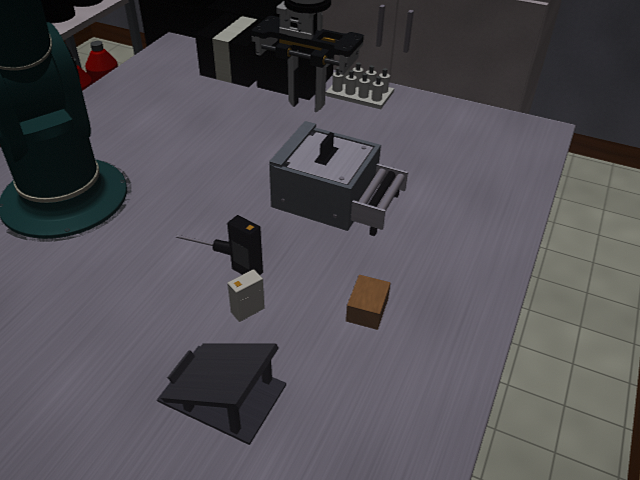

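```bash
python3 - <<'E'
from plan import *
import pickle
p,s=pickle.load(open('pics/w15.pkl','rb'))
f=lambda L:[(170+u/2.3-.28,v/2.3-.28) for u,v in L]
px=f([(217,108),(545,109),(527,466),(229,463)]);P=[(-57,72,6),(77,72,6),(77,-72,6),(-57,-72,6)]
def mk(v):
    T=pose(v[0],v[1],v[2],v[3],v[4]);T[:3,:3]=T[:3,:3]@Ro.from_euler('x',v[5]).as_matrix();return T
x,r=fit([(p,P,px)],[.515,.253,0,.103,0,0],mk);print('6dof',x[[0,1,3]].round(4),np.degrees(x[[2,4,5]]).round(1),r.round(1).tolist())
x,r=fit([(p,P,px)],[.515,.253,0,.103],lambda v:pose(*v));print('level',x.round(4),r.round(1).tolist())
a,b=np.array(px[0]),0
im=cv2.imread('pics/scene0.png');j=cv2.imread('pics/s15.png')
d=cv2.absdiff(im,j).max(2)
for n,(y0,y1,x0,x1) in dict(tall=(212,278,226,264),driver=(230,256,175,230),carton=(272,330,345,392),white=(268,322,226,266)).items(): print(n,'max diff',d[y0:y1,x0:x1].max(),'n>30',int((d[y0:y1,x0:x1]>30).sum()))
from station import *
job_done();print(state()['clock'])
E
```

```text
6dof [0.5161 0.2538 0.1015] [-0.2  0.3 -0.2] [[-0.2, 0.3], [0.6, 0.2], [-0.0, -0.7], [-0.4, 0.1]]
level [ 0.5161  0.2538 -0.0023  0.1015] [[-0.2, 0.2], [0.6, 0.3], [-0.1, -0.7], [-0.2, 0.1]]
tall max diff 6 n>30 0
driver max diff 5 n>30 0
carton max diff 6 n>30 0
white max diff 5 n>30 0
the job is handed in; nothing more can be done
the job is handed in; nothing more can be done
```

The low black cartridge is standing in the nest and the bay is closed with the cover flat and home. I handed the job in at about 25 s of the 54 s allowed.

- **Cartridge:** I set it down with light contact at about 15 N before opening the fingers. A wrist picture afterwards showed it inside the fence.
- **Cover:** I held it at 30° while I hooked the lip about 14 mm under the ledge, with no contact felt. I then swung it down in steps of 2° or less and lowered it until it met the rails at 7–17 N. Then I let go and backed off.
- **Final checks:** In the last pictures the cover is tilted at most about 0.3°, with its corner positions centred in the bay to within about 1 mm. The gripper is touching nothing. The scene picture shows no change at the tall cartridge, screwdriver, carton or white look-alike.
- **Disagreement:** The cover's height from the picture came out as 101.5 mm against the nominal 103 mm. That is within the roughly 2 mm calibration error, and I took the firm contact with the rails as the proof that it is seated.

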